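# Dust-proof the beaker set: thumbwheel clamp and mouth-down nest

## Task

Rust flakes fall from the roof seam, so put the steel beakers away mouth down, all one over another, standing flat in the aluminium tray. First lift the yellow tweezer case out of the tray, lay it flat on the lid of the red tin, and roll the clamp's thumbwheel with a fingertip until the jaws are fully open, with the biggest beaker still standing between them; then nest whichever beakers are there in size order, the smallest innermost and the biggest from the clamp over them all, and last roll the empty clamp's jaws fully shut. Work the jaws only by the wheel, and leave the egg cup and the other first-aid things alone.

Things in the scene. Friction and masses are not known exactly. Their poses are not given: they have to be found in the camera images.
- thumbwheel (a joint): angle of the clamp's black thumbwheel, rad: 0 = jaws shut, 2.6 = fully open (stops at both); starts at 0 to 0.4. Radius 35 mm, 14 mm wide, axle level along the clamp's x. Rolling its top towards the clamp's +y (away from the beaker) opens. Stiff (1.5 N at the rim), stays where left: press a shut fingertip on the crown with 5 to 10 N and draw it level, stroke after stroke. 1 rad moves each jaw 6 mm
- wheel_top (a point): crown of the thumbwheel, 70 mm above the board, 10 mm proud of an 18 x 56 mm slot (long way along y) in the top of its grey housing (100 mm in x, 90 mm in y, 60 mm high); fixed to the clamp, clamp's axes
- clamp: fixed grey clamp; origin on the board under the middle of the bed. Base 110 (x) by 170 mm (y), 30 mm high; wheel housing on its +y side, middle 130 mm from the origin. Two steel jaws face each other along y, 60 mm wide, tops 65 mm above the board, faces 36 mm from the centre when shut; their lips hold down the biggest beaker's rim bead when shut and clear it from about 1.2 rad
- bed (a point): centre of the clamp's bed, 30 mm above the board, on which the biggest beaker stands between two low ribs (x = -43 and 43 mm, 8 mm high); clamp's axes
- beaker_xl: stainless beaker, the biggest: straight-sided cup standing mouth DOWN (closed end up). Outside diameter 70 mm, height 100 mm, inside diameter 65 mm, wall 2.5 mm, closed end 4 mm thick. Origin at the centre of its mouth (its underside), z up. Its rim carries a bead 80 mm across and 6 mm high. Starts in the clamp; always present.
- beaker_l: stainless beaker, large: straight-sided cup standing mouth DOWN (closed end up). Outside diameter 55 mm, height 88 mm, inside diameter 50 mm, wall 2.5 mm, closed end 4 mm thick. Origin at the centre of its mouth (its underside), z up. Stands on the board in the row beyond the tray; may be absent.
- beaker_m: stainless beaker, medium: straight-sided cup standing mouth DOWN (closed end up). Outside diameter 41 mm, height 76 mm, inside diameter 36 mm, wall 2.5 mm, closed end 4 mm thick. Origin at the centre of its mouth (its underside), z up. Stands on the board in the row beyond the tray; may be absent.
- beaker_s: stainless beaker, smallest: straight-sided cup standing mouth DOWN (closed end up). Outside diameter 27 mm, height 64 mm, inside diameter 22 mm, wall 2.5 mm, closed end 4 mm thick. Origin at the centre of its mouth (its underside), z up. Stands on the board in the row beyond the tray; may be absent.
- tray: fixed aluminium tray 200 mm (x) by 160 mm (y), rim 12 mm high, wall and floor 4 mm; origin under its centre
- tray_in (a point): centre of the tray's inner floor, 4 mm above the board, tray's axes
- tweezer_case: loose yellow plastic case, 130 mm along its x, 36 mm wide (y), 30 mm high; origin under its centre; starts lying in the tray; 90 g
- tin: fixed red first-aid tin, closed, 140 mm (x) by 200 mm (y), 70 mm high; origin under its centre
- lid (a point): centre of the tin's flat lid, 70 mm above the board, tin's axes
- egg_cup: white ceramic egg cup on a foot, 48 mm across, 60 mm tall, standing among the beakers; origin under its foot
- thermometer: grey ear thermometer, about 145 x 36 x 30 mm, lying flat on the near right; origin under its body
- tape_roll: roll of grey tape lying flat, 72 mm across, 25 mm high, near the robot; origin under its centre
- antiseptic: amber bottle, 54 mm across, 120 mm tall, beyond the clamp; origin under its centre
- salve_jar: white jar, 64 mm across, 55 mm tall, at the back; origin under its centre
- plaster_box: cardboard box 70 x 110 x 45 mm at the back; origin under its centre
- jaw_a: clamp jaw on the clamp's +y side; origin on the bed's centre when shut, moves along y
- jaw_b: clamp jaw on the clamp's -y side; origin on the bed's centre when shut, moves along -y

How it is judged:
By the outcome, as a careful person would: the job done as asked, in the order asked, and still so for the second after the job is handed in, with the robot touching nothing.
Of beaker_l, beaker_m, beaker_s only 2 to 3 are there at a start; the rules pass over those that are not, and their reading is None.
At some moment in a run one of tweezer_case may be knocked a few centimetres aside while the robot is not near it.
It also fails if it takes over 210 s, if anything falls off the work surface, if the arm or the gripper's body presses on something with over 40 N, if the wrist force passes 120 N, or if a joint passes its speed limit or range.

## Robot

A 6-joint arm with a two-finger parallel gripper is mounted at the origin on the work surface. World frame = base frame: x ahead of the robot, y to its left, z up, the work surface at z = 0. Lengths are in mm, angles in degrees, forces in N, time in s.
With the tool pointing down it reaches from about 350 to 850 mm from the base axis. Payload 8.1 kg.
Tool frame: the origin (TCP) lies on the centre line of the jaws, within the pads' length; the fingertips stand 19 mm ahead of it and the grasp point (between the pads) is the TCP; z points along the fingers, y is the direction in which the jaws open and shut (so a half turn about z gives the same grasp; the last joint's range is limited). The gripper opens to 85 mm and grips with 20 to 120 N. Pads are 22 mm wide; open, the fingers measure 114 mm over their backs; the gripper's body (76 mm by 85 mm) begins 54 mm behind the grasp point. The pads swing forward as they close: fully open they stand 13 mm farther back than shut.
Start: joints at [-78.518, 7.471, 85.268, -0, 87.261, -4.893], TCP at [169.175, -575.661, 250.292] pointing down, gripper open.
Joint ranges: [-169.43, 169.43], [-51.17, 129.36], [1.28, 143.12], [-76.62, 256.62], [0, 156.53], [-152.29, 152.29]. Speed limits (degrees/s): [136.94, 136.94, 159.86, 180, 180, 180].

## Interface

Orientations are given as [roll, pitch, yaw] about the fixed x, y, z axes, in that order (R = Rz(yaw) Ry(pitch) Rx(roll)).
In Python, from bench import r, viewer gives the robot as it stands.
- The arm moves only by the tool carry_out, never from a script. Its argument "commands" is a list that holds one entry, the list of rows, each a list of 7 numbers: the finger opening in mm, from 0 to 85.4, then the shift along the tool's x, y, z in mm, then the turn, a rotation vector about the tool's x, y, z in degrees. A call has 1 to 5 rows; each row is the pose to reach, as a shift and turn from the pose commanded when the call began, along the tool's axes at that moment; what a row does not reach only later rows make up. A row lasts 1/8 s, in which the tool goes at most 62.5 mm and 10.7 degrees, less where a joint would pass 70% of its speed; a pose out of reach is approached as far as the arm can. A call with a gripper value outside its range is refused whole. The fingers move at their own pace and stop on an object; "grip_force" is the grip in N (left out, the last holds). Time passes only in rows, so rows that repeat a pose let the fingers close. It gives the time, the measured TCP pose, the force and the opening at its end, in the units of the state.
- r.sense(): the state, without advancing time (a new reading comes with each control period).
- viewer.snapshot(name): name is "side" or "top" or "wrist"; returns the picture (384x512x3 uint8, red, green, blue); there is no depth.
- viewer.calibration(name): a dict with "camera_matrix" (3x3 intrinsics, pixels), "k1" (the pictures are not rectified: a ray, as slopes to the right and down, at radius r is drawn at 1 + k1 r^2 times it, then the intrinsics apply), "rvec" (rotation vector, rad) and "tvec" (3), from world to camera coordinates, as OpenCV has them. Camera axes: x right, y down, z forward; pixel columns grow to the right and rows downward; lengths in mm; the calibration is good to about 2 mm. A picture is of the moment at which its call begins: read the wrist's pose just before it. calibration takes no time and is no camera call; for the wrist camera it gives the pose at the moment of the call.
- r.hand_in(): hands the job in, once; it reports no verdict.
The state is a dict: "time": time; "joint_pos": joint angles; "qd": joint speeds; "joint_efforts": joint torques, N m; "tool_pos": TCP position; "tcp_rot": TCP orientation; "ft_force": force on the tool from outside, world axes, zero at the start; "wrist_torque": the same for the moment, N m; "finger_gap": finger opening in mm.
Only numpy, scipy, OpenCV 4.12 (cv2) and the standard library are available. Lean on these libraries where they do the work, as an engineer would, in place of code of your own. Each camera call takes 0.05 s, during which the arm holds its last target. There are 200 camera calls.

## Working session

There is one attempt and no reset: what is moved stays moved. The work goes in short steps, Python scripts to look and compute and a tool call to move; the robot and the scene stay as the last step left them, time stands still between calls to the robot, and variables do not carry over. Pictures are saved under pics/ and viewed, about 12 in all and at most 16, crops included, and the job is handed in when it is done.

Besides the shell and the picture viewer there is one more tool, called after "Call:" as name([rows], argument=value, ...), one row to a line, values as JSON. carry_out: Moves the arm, as the interface text tells. Its arguments: {"type":"object","properties":{"commands":{"type":"array","items":{"type":"array","items":{"type":"array","items":{"type":"number"}}}},"grip_force":{"type":"number"}},"required":["commands"]}

```bash
ls; mkdir -p pics; cat > h.py <<'E'
import numpy as np, cv2
from bench import r, viewer
def snap(cam,name):
    c=viewer.calibration(cam); im=viewer.snapshot(cam)
    cv2.imwrite(f'pics/{name}.png',im[:,:,::-1]); np.save(f'pics/{name}.npy',{k:np.array(v) for k,v in c.items()},allow_pickle=True)
    return im
def cal(name): return np.load(f'pics/{name}.npy',allow_pickle=True).item()
def ray(name,u,v):
    c=cal(name);K=c['camera_matrix'];k=float(c['k1'])
    p=cv2.undistortPoints(np.array([[[u,v]]],float),K,np.array([k,0,0,0,0.]))[0,0]
    R=cv2.Rodrigues(c['rvec'])[0];t=c['tvec'].ravel()
    d=R.T@np.array([p[0],p[1],1]); return -R.T@t,d/np.linalg.norm(d)
def atz(name,u,v,z):
    o,d=ray(name,u,v); return np.round(o+d*(z-o[2])/d[2],1)
def tri(*obs):
    A=np.zeros((3,3));b=np.zeros(3)
    for n,u,v in obs:
        o,d=ray(n,u,v);P=np.eye(3)-np.outer(d,d);A+=P;b+=P@o
    x=np.linalg.solve(A,b)
    res=[np.linalg.norm((np.eye(3)-np.outer(d,d))@(x-o)) for o,d in (ray(*q) for q in obs)]
    return np.round(x,1),np.round(res,1)
def proj(name,p):
    c=cal(name);k=float(c['k1'])
    return np.round(cv2.projectPoints(np.array([p],float),c['rvec'],c['tvec'],c['camera_matrix'],np.array([k,0,0,0,0.]))[0].ravel(),1)
def state():
    s=r.sense();print({k:np.round(s[k],2).tolist() for k in ('time','tool_pos','tcp_rot','ft_force','finger_gap','joint_pos')})
E
python3 - <<'E'
from h import *
state()
a=snap('top','top0');b=snap('side','side0');w=snap('wrist','w0')
for n in('top0','side0','w0'):
    c=cal(n);print(n,c['camera_matrix'].round(1).tolist(),c['k1'],ray(n,256,192))
for n,i in(('top0',a),('side0',b)):cv2.imwrite(f'pics/{n}b.png',cv2.resize(i[:,:,::-1],(800,600),interpolation=cv2.INTER_CUBIC))
E
```

```text
pics
{'time': 0.0, 'tool_pos': [169.05, -575.16, 249.24], 'tcp_rot': [-179.9, -0.01, 16.38], 'ft_force': [0.45, 0.29, 0.19], 'finger_gap': 85.23, 'joint_pos': [-78.52, 7.51, 85.33, -0.0, 87.26, -4.89]}
top0 [[475.4, 0.0, 260.3], [0.0, 475.4, 174.1], [0.0, 0.0, 1.0]] -0.10593207115013195 (array([ 380.24177812,   -9.00812883, 1326.50123345]), array([ 0.08281294, -0.01377752, -0.99646987]))
side0 [[394.7, 0.0, 260.5], [0.0, 394.7, 194.1], [0.0, 0.0, 1.0]] -0.12055845665380117 (array([ 315.54913194, -949.09930333,  630.67042559]), array([ 0.17586437,  0.85677326, -0.48477965]))
w0 [[305.2, 0.0, 260.0], [0.0, 305.2, 194.2], [0.0, 0.0, 1.0]] -0.055351681781464206 (array([ 234.29352577, -556.03523279,  372.41472491]), array([-0.25276915, -0.05945884, -0.96569788]))
```

View pics/top0b.png

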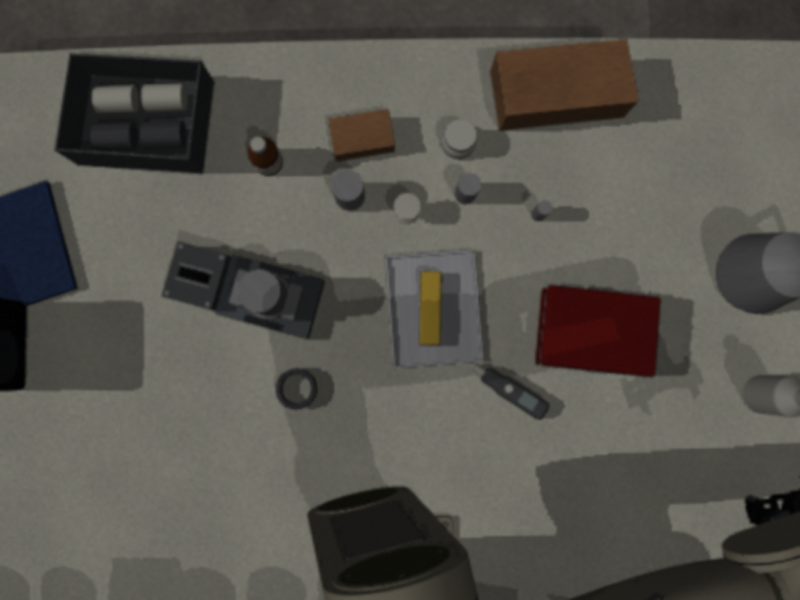

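View pics/side0b.png

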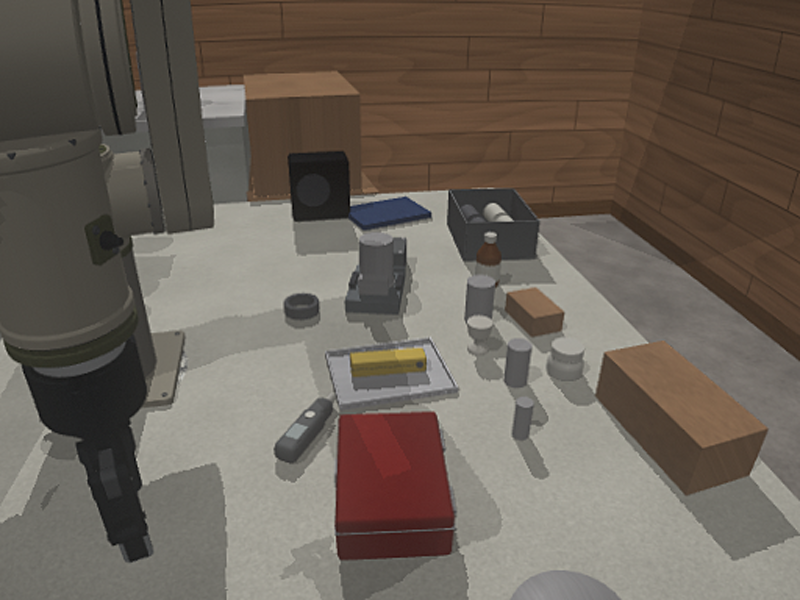

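Top view (800x600 scale): clamp with the XL beaker at (262,290) and its housing on the left at (195,272). The case lies in the tray at (430,308), the tin is at (600,332), beaker L at (348,184), egg cup at (407,207), M at (469,185) and S at (544,209). All three small beakers are present.

```bash
cat >> h.py <<'E'
def S(n,U,V): return (n,(U+.5)*.64-.5,(V+.5)*.64-.5)
E
python3 - <<'E'
from h import *
T=lambda U,V:S('top0',U,V); D=lambda U,V:S('side0',U,V)
for n,a,b,h in [('xl',(262,288),(376,241),130),('l',(349,182),(481,284),88),('m',(469,182),(518,346),76),('s',(545,208),(523,404),64),('egg',(407,204),(480,323),60)]:
    print(n,tri(T(*a),D(*b)),atz(*T(*a),h),atz(*D(*b),h))
for n,pts,h in [('case',[(421,271),(440,271),(440,345),(420,345)],34),('lid',[(544,288),(660,297),(655,376),(539,363)],70),('tray',[(389,256),(475,250),(482,362),(397,366)],12),('housing',[(180,243),(229,254),(214,308),(164,296)],60)]:
    P=np.array([atz(*T(*p),h) for p in pts]);print(n,P.tolist(),P.mean(0).round(1),[np.linalg.norm(P[i]-P[i-1]).round(0) for i in range(4)])
print('case end side', tri(T(430.5,271),D(426,354)),tri(T(430,345),D(351,356)))
print('wheel',atz(*T(193,273),65))
E
python3 - <<'E'
import cv2,numpy as np
a=cv2.imread('pics/top0.png')
x=cv2.resize(a[95:260,95:235],None,fx=3.5,fy=3.5,interpolation=cv2.INTER_CUBIC)
cv2.imwrite('pics/topc.png',x);print(x.shape)
E
```

```text
xl (array([502.1, 199. , 125.1]), array([2.8, 2.8])) [504.4 197.8 130. ] [497.5 187.6 130. ]
l (array([685.5,  57.8,  81.4]), array([3.5, 3.5])) [687.3  56.7  88. ] [677.2  45.   88. ]
m (array([ 684.2, -149.4,   71.1]), array([3.4, 3.4])) [ 686.4 -149.7   76. ] [ 677.3 -156.8   76. ]
s (array([ 640.6, -283.3,   59.4]), array([1.2, 1.2])) [ 640.8 -282.6   64. ] [ 636.7 -288.7   64. ]
egg (array([652. , -41.7,  55.4]), array([2.1, 2.1])) [653. -42.  60.] [647.1 -49.3  60. ]
case [[538.3, -64.4, 34.0], [537.6, -97.8, 34.0], [408.2, -94.0, 34.0], [409.1, -59.3, 34.0]] [473.3 -78.9  34. ] [np.float64(129.0), np.float64(33.0), np.float64(129.0), np.float64(35.0)]
lid [[500.1, -272.9, 70.0], [479.7, -476.0, 70.0], [344.4, -459.1, 70.0], [372.7, -258.8, 70.0]] [ 424.2 -366.7   70. ] [np.float64(128.0), np.float64(204.0), np.float64(136.0), np.float64(202.0)]
tray [[569.3, -8.8, 12.0], [576.9, -163.3, 12.0], [376.9, -168.9, 12.0], [373.7, -18.7, 12.0]] [474.2 -89.9  12. ] [np.float64(196.0), np.float64(155.0), np.float64(200.0), np.float64(150.0)]
housing [[593.0, 352.9, 60.0], [571.8, 267.1, 60.0], [479.0, 292.6, 60.0], [501.4, 379.6, 60.0]] [536.3 323.   60. ] [np.float64(95.0), np.float64(88.0), np.float64(96.0), np.float64(90.0)]
case end side (array([539.5, -81.6,  27.8]), array([0.8, 0.8])) (array([409.1, -76.6,  36.7]), array([0.5, 0.5]))
wheel [539.5 328.2  65. ]
(578, 490, 3)
```

All positions agree within a few mm. Going to the case first.

Call:
carry_out([
  [[85,216,-195,0,0,0,18.4],[85,216,-195,0,0,0,18.4],[85,216,-195,0,0,0,18.4],[85,216,-195,0,0,0,18.4],[85,216,-195,0,0,0,18.4]],
], grip_force=40)

```text
time: 0.78
tool_pos: [322.3, -325.3, 250.1]
tcp_rot: [-180.0, -0.0, -2.0]
ft_force: [-0.2, -0.6, -0.2]
finger_gap: 85.1
```

```bash
cat >> h.py <<'E'
def go(x,y,z,yaw,s=None):
    s=s or r.sense();p=np.array(s['tool_pos']);a=s['tcp_rot']
    from scipy.spatial.transform import Rotation as Ro
    R=Ro.from_euler('xyz',a,degrees=True);R2=Ro.from_euler('xyz',[180,0,yaw],degrees=True)
    d=R.inv().apply(np.array([x,y,z])-p);t=(R.inv()*R2).as_rotvec(degrees=True)
    print('move',d.round(1).tolist(),t.round(1).tolist())
E
python3 - <<'E'
from h import *
state();go(474,-79,200,-2)
E
```

```text
{'time': 0.78, 'tool_pos': [322.35, -325.32, 250.12], 'tcp_rot': [-179.98, -0.01, -1.95], 'ft_force': [-0.16, -0.55, -0.2], 'finger_gap': 85.11, 'joint_pos': [-51.7, -15.1, 106.85, 0.02, 88.25, 40.25]}
move [143.2, -251.3, 50.2] [-0.0, -0.0, 0.0]
```

```bash
python3 - <<'E'
from h import *
snap('wrist','w1')
E
```

Call:
carry_out([
  [[85,143,-251,20,0,0,0],[85,143,-251,20,0,0,0],[85,143,-251,20,0,0,0],[85,143,-251,20,0,0,0],[85,143,-251,20,0,0,0]],
])

```text
time: 1.45
tool_pos: [474.0, -79.5, 229.9]
tcp_rot: [-180.0, 0.0, -1.9]
ft_force: [-0.1, -1.0, -0.2]
finger_gap: 84.7
```

```bash
python3 - <<'E'
from h import *
state();snap('wrist','w2')
a=cv2.imread('pics/w1.png');b=cv2.imread('pics/w2.png')
cv2.imwrite('pics/w12.png',cv2.resize(np.hstack([a,b]),(800,300),interpolation=cv2.INTER_AREA))
E
```

```text
{'time': 1.45, 'tool_pos': [473.99, -79.49, 229.92], 'tcp_rot': [-179.98, 0.01, -1.92], 'ft_force': [-0.07, -1.02, -0.24], 'finger_gap': 84.73, 'joint_pos': [-15.65, -10.76, 105.27, 0.02, 85.5, 76.27]}
```

View pics/w12.png

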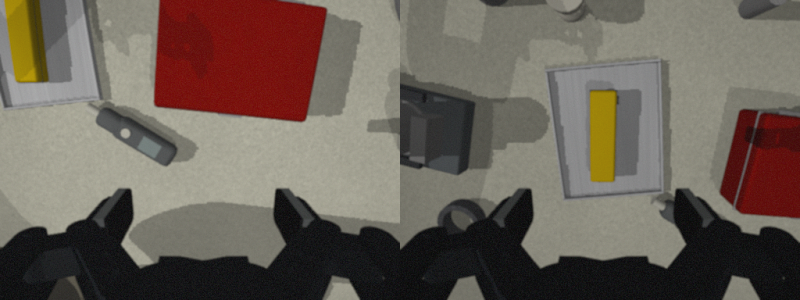

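Left panel: tin lid with corners near (327,8), (305,122) and (155,105). Right panel: the case in the tray with top corners (590,90), (616,91), (614,182) and (589,181).

```bash
python3 - <<'E'
from h import *
c=lambda n,U,V,z:atz(n,(U+.5)*1.28-.5,(V+.5)*1.28-.5,z)
for n,P,z in[('w2',[(190,90),(216,91),(214,182),(189,181)],34),('w2',[(148,71),(261,60),(262,190),(165,197)],12),('w1',[(327,8),(305,122),(155,105)],70)]:
    Q=np.array([c(n,u,v,z) for u,v in P]);print(n,Q[:,:2].tolist(),Q.mean(0))
go(474,-79,27,-2)
E
```

```text
w2 [[537.4, -64.4], [535.0, -98.2], [407.9, -92.9], [410.6, -57.0]] [472.725 -78.125  34.   ]
w2 [[564.5, -6.9], [573.8, -161.2], [382.5, -168.3], [375.7, -16.2]] [474.125 -88.15   12.   ]
w1 [[475.8, -475.3], [341.7, -457.3], [369.3, -266.2]] [ 395.6 -399.6   70. ]
move [-1.3, 3.0, 202.5] [-0.2, -0.0, 0.1]
```

Call:
carry_out([
  [[70,-1,-1,120,0,0,0],[70,-1,-1,120,0,0,0],[70,-1,-1,180,0,0,0],[70,-1,-1,203,0,0,0],[70,-1,-1,203,0,0,0]],
])

```text
time: 2.12
tool_pos: [469.9, -80.4, 24.9]
tcp_rot: [-179.9, 0.3, -2.0]
ft_force: [0.9, -0.3, -0.0]
finger_gap: 69.9
```

Call:
carry_out([
  [[30,0,0,0,0,0,0],[30,0,0,0,0,0,0],[30,0,0,0,0,0,0],[30,0,0,0,0,0,0],[30,0,0,0,0,0,0]],
])

```text
time: 2.75
tool_pos: [474.1, -81.4, 29.4]
tcp_rot: [179.9, -0.2, -2.0]
ft_force: [-0.7, 0.1, 7.5]
finger_gap: 35.4
```

Call:
carry_out([
  [[30,0,0,0,0,0,0],[30,0,0,-40,0,0,0],[30,0,0,-100,0,0,0],[30,0,0,-140,0,0,0],[30,0,0,-140,0,0,0]],
])

```text
time: 3.38
tool_pos: [475.2, -81.7, 172.6]
tcp_rot: [179.9, -0.5, -2.0]
ft_force: [0.4, 0.2, -0.2]
finger_gap: 35.5
```

```bash
python3 - <<'E'
from h import *
state();go(423,-368,150,83)
E
```

```text
{'time': 3.38, 'tool_pos': [475.24, -81.68, 172.62], 'tcp_rot': [179.87, -0.53, -2.02], 'ft_force': [0.44, 0.24, -0.23], 'finger_gap': 35.54, 'joint_pos': [-15.85, -8.69, 109.52, -0.0, 78.62, 76.17]}
move [-42.3, 287.9, 22.9] [0.5, -0.3, -85.0]
```

Call:
carry_out([
  [[30,-42,288,0,0,0,-45],[30,-42,288,0,0,0,-45],[30,-42,288,0,0,0,-45],[30,-42,288,0,0,0,-45],[30,-42,288,0,0,0,-45]],
])

```text
time: 4.0
tool_pos: [420.2, -363.6, 166.5]
tcp_rot: [-180.0, -0.0, 43.3]
ft_force: [0.6, 0.5, -2.0]
finger_gap: 35.2
```

Call:
carry_out([
  [[30,0,0,0,0,0,-40],[30,0,0,0,0,0,-40],[30,0,0,0,0,0,-40],[30,0,0,0,0,0,-40],[30,0,0,0,0,0,-40]],
])

```text
time: 4.62
tool_pos: [420.6, -361.9, 166.4]
tcp_rot: [-179.9, -0.0, 82.9]
ft_force: [0.2, -0.1, -1.8]
finger_gap: 35.2
```

```bash
python3 - <<'E'
from h import *
state();go(423,-368,97,83)
snap('wrist','w3')
E
```

```text
{'time': 4.62, 'tool_pos': [420.62, -361.93, 166.4], 'tcp_rot': [-179.94, -0.05, 82.92], 'ft_force': [0.15, -0.1, -1.81], 'finger_gap': 35.17, 'joint_pos': [-46.01, 3.75, 98.13, -0.0, 78.19, -38.93]}
move [-5.8, 3.2, 69.4] [-0.1, -0.0, -0.1]
```

View pics/w3.png

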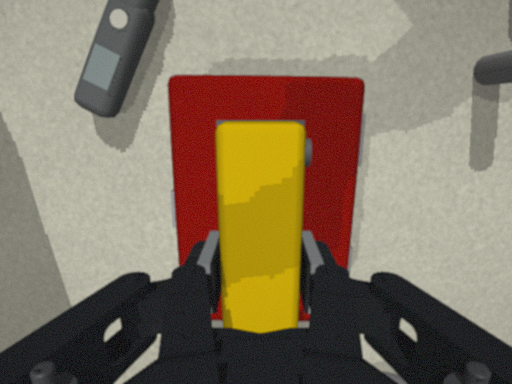

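The case is held square, aligned with the lid below it. Lowering it by 70.

Call:
carry_out([
  [[30,-6,3,40,0,0,0],[30,-6,3,60,0,0,0],[30,-6,3,68,0,0,0],[30,-6,3,70,0,0,0],[30,-6,3,70,0,0,0]],
])

```text
time: 5.3
tool_pos: [423.7, -369.0, 98.3]
tcp_rot: [179.9, 0.0, 83.0]
ft_force: [-0.3, -0.3, -1.0]
finger_gap: 35.4
```

Call:
carry_out([
  [[30,0,0,0,0,0,0],[30,0,0,1,0,0,0],[50,0,0,1,0,0,0],[60,0,0,1,0,0,0],[60,0,0,1,0,0,0]],
])

```text
time: 5.92
tool_pos: [423.3, -368.7, 96.4]
tcp_rot: [180.0, 0.0, 83.0]
ft_force: [-0.4, -0.3, 0.1]
finger_gap: 60.2
```

Call:
carry_out([
  [[60,0,0,0,0,0,0],[60,0,0,-40,0,0,0],[60,0,0,-100,0,0,0],[60,0,0,-160,0,0,0],[60,0,0,-160,0,0,0]],
])

```text
time: 6.55
tool_pos: [425.5, -370.9, 263.5]
tcp_rot: [179.5, 0.4, 83.0]
ft_force: [0.9, -0.4, -0.4]
finger_gap: 60.2
```

```bash
python3 - <<'E'
from h import *
state();go(510,230,250,-15.5)
snap('wrist','w4');snap('side','side1')
a=cv2.imread('pics/w4.png');b=cv2.imread('pics/side1.png')
cv2.imwrite('pics/w4s.png',cv2.resize(np.hstack([a,b]),(800,300),interpolation=cv2.INTER_AREA))
E
```

```text
{'time': 6.55, 'tool_pos': [425.54, -370.93, 263.49], 'tcp_rot': [179.48, 0.42, 82.98], 'ft_force': [0.85, -0.42, -0.38], 'finger_gap': 60.2, 'joint_pos': [-46.28, 1.06, 90.63, 0.0, 87.65, -39.26]}
move [606.8, 10.3, 9.1] [0.7, -0.1, 98.5]
```

View pics/w4s.png

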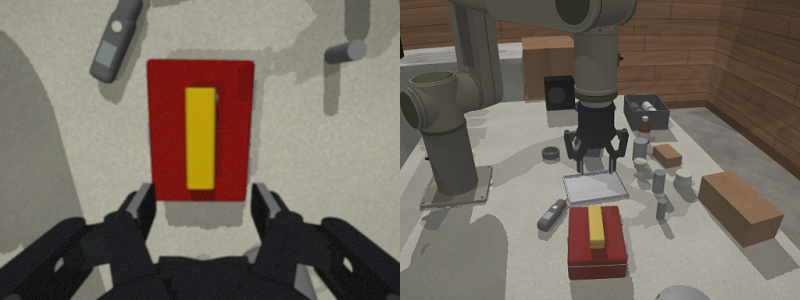

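Call:
carry_out([
  [[60,300,5,0,0,0,8.5],[60,300,5,0,0,0,8.5],[60,300,5,0,0,0,8.5],[60,300,5,0,0,0,8.5],[60,300,5,0,0,0,8.5]],
])

```text
time: 7.28
tool_pos: [463.9, -69.0, 254.0]
tcp_rot: [-179.8, -0.0, 74.5]
ft_force: [0.4, -0.4, -0.0]
finger_gap: 60.2
```

```bash
python3 - <<'E'
from h import *
go(510,230,250,74.5)
E
```

```text
move [300.4, -35.4, 4.2] [-0.2, -0.0, 0.0]
```

Snapshot at two places on the way for triangulation.

Call:
carry_out([
  [[0,250,-35,0,0,0,0],[0,250,-35,0,0,0,0],[0,250,-35,0,0,0,0],[0,250,-35,0,0,0,0],[0,250,-35,0,0,0,0]],
])

```text
time: 7.9
tool_pos: [496.6, 182.5, 253.5]
tcp_rot: [-179.8, 0.1, 74.8]
ft_force: [-1.0, -0.4, -0.5]
finger_gap: -0.1
```

```bash
python3 - <<'E'
from h import *
state();snap('wrist','w5')
E
```

```text
{'time': 7.9, 'tool_pos': [496.6, 182.52, 253.53], 'tcp_rot': [-179.76, 0.06, 74.78], 'ft_force': [-1.0, -0.43, -0.54], 'finger_gap': -0.08, 'joint_pos': [14.59, -3.41, 96.07, 0.06, 87.58, 29.8]}
```

Call:
carry_out([
  [[0,70,0,0,0,0,0],[0,70,0,0,0,0,0],[0,70,0,0,0,0,0],[0,70,0,0,0,0,0]],
])

```text
time: 8.45
tool_pos: [516.8, 244.5, 256.0]
tcp_rot: [-180.0, 0.1, 74.4]
ft_force: [-0.6, -0.3, 1.0]
finger_gap: 0.2
```

```bash
python3 - <<'E'
from h import *
state();snap('wrist','w6')
a=cv2.imread('pics/w5.png');b=cv2.imread('pics/w6.png')
cv2.imwrite('pics/w56.png',np.hstack([a[:,60:460],b[:,60:460]]))
go(536,323,120,74.5)
E
```

```text
{'time': 8.45, 'tool_pos': [516.8, 244.54, 255.96], 'tcp_rot': [-179.98, 0.05, 74.39], 'ft_force': [-0.57, -0.31, 0.97], 'finger_gap': 0.16, 'joint_pos': [20.2, 3.02, 89.4, -0.03, 87.63, 35.82]}
move [80.7, -2.7, 136.2] [-0.0, 0.0, -0.1]
```

View pics/w56.png

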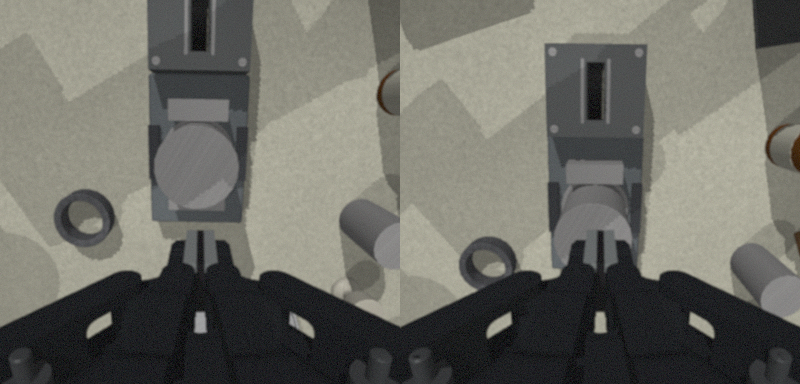

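Left: XL top circle centred at (196,167), housing near-edge screws at (156,61) and (242,61). Right: housing corners (545,44), (646,44), (644,137) and (547,137), slot centre (595,91), screws at (554,129) and (637,129).

```bash
python3 - <<'E'
from h import *
f=lambda U,V:('w5',U+60,V);g=lambda U,V:('w6',U-340,V)
print('screws',tri(f(156,61),g(553,130)),tri(f(242,61),g(637,129)))
P=np.array([atz(*g(*p),60) for p in[(545,44),(646,44),(644,137),(547,137)]]);print(P.tolist(),P.mean(0))
print('slot',atz(*g(595,91),60),'xl',atz(*f(196,167),130))
m=P.mean(0);d=(P[0]+P[1]-P[2]-P[3])[:2];print('y axis deg',np.degrees(np.arctan2(d[1],d[0])))
d=(P[1]+P[2]-P[0]-P[3])[:2];print('x axis',np.degrees(np.arctan2(d[1],d[0])))
E
```

```text
screws (array([484.7, 303.5,  64.3]), array([0.6, 0.6])) (array([566. , 281.8,  61.4]), array([0.8, 0.8]))
[[500.8, 384.3, 60.0], [594.9, 357.9, 60.0], [571.9, 271.6, 60.0], [475.2, 298.5, 60.0]] [535.7   328.075  60.   ]
slot [535.5 328.9  60. ] xl [499.3 205.2 130. ]
y axis deg 74.23064096589148
x axis -15.60771146955911
```

Call:
carry_out([
  [[0,71,-4,60,0,0,0],[0,71,-4,120,0,0,0],[0,71,-4,155,0,0,0],[0,71,-4,155,0,0,0],[0,71,-4,155,0,0,0]],
])

```text
time: 9.12
tool_pos: [533.3, 315.3, 103.9]
tcp_rot: [179.9, -0.1, 74.4]
ft_force: [0.5, 0.4, 1.6]
finger_gap: -0.0
```

Call:
carry_out([
  [[0,0,0,5,0,0,0],[0,0,0,9,0,0,0],[0,0,0,11,0,0,0],[0,0,0,11,0,0,0],[0,0,0,11,0,0,0]],
])

```text
time: 9.75
tool_pos: [532.0, 315.7, 90.3]
tcp_rot: [-180.0, 0.0, 74.5]
ft_force: [0.2, 0.1, 0.6]
finger_gap: -0.0
```

```bash
python3 - <<'E'
from h import *
state();go(535.5-.27*14,327.5-.963*14,89,74.3)
E
```

```text
{'time': 9.75, 'tool_pos': [532.0, 315.7, 90.34], 'tcp_rot': [-180.0, 0.0, 74.48], 'ft_force': [0.23, 0.09, 0.56], 'finger_gap': -0.04, 'joint_pos': [25.94, 17.53, 90.95, -0.0, 71.51, 41.46]}
move [-1.7, 0.2, 1.3] [-0.0, 0.0, 0.2]
```

Call:
carry_out([
  [[0,0,0,1,0,0,0],[0,0,0,1.5,0,0,0],[0,0,0,1.5,0,0,0]],
])

```text
time: 10.12
tool_pos: [532.0, 315.7, 88.8]
tcp_rot: [-180.0, 0.0, 74.5]
ft_force: [-0.2, -0.1, 0.3]
finger_gap: -0.3
```

Call:
carry_out([
  [[0,0,0,0.5,0,0,0],[0,0,0,0.5,0,0,0],[0,0,0,0.5,0,0,0]],
])

```text
time: 10.5
tool_pos: [532.1, 315.7, 88.5]
tcp_rot: [180.0, -0.0, 74.5]
ft_force: [-2.2, -1.1, 2.6]
finger_gap: -0.1
```

Call:
carry_out([
  [[0,0,0,0.5,0,0,0],[0,0,0,0.5,0,0,0],[0,0,0,0.5,0,0,0]],
])

```text
time: 10.88
tool_pos: [532.2, 315.7, 88.4]
tcp_rot: [180.0, -0.0, 74.5]
ft_force: [-2.5, -0.9, 4.2]
finger_gap: -0.1
```

Call:
carry_out([
  [[0,0,0,1,0,0,0],[0,5,0,1,0,0,0],[0,12,0,1,0,0,0],[0,19,0,1,0,0,0],[0,19,0,1,0,0,0]],
])

```text
time: 11.5
tool_pos: [538.0, 335.6, 88.8]
tcp_rot: [179.9, -0.2, 74.5]
ft_force: [-3.3, 2.3, 10.7]
finger_gap: -0.0
```

```bash
python3 - <<'E'
from h import *
state();snap('wrist','w7')
b=cv2.imread('pics/w7.png');a=cv2.imread('pics/w6.png')
cv2.imwrite('pics/w7c.png',b)
E
```

```text
{'time': 11.5, 'tool_pos': [538.0, 335.6, 88.83], 'tcp_rot': [179.9, -0.18, 74.51], 'ft_force': [-3.31, 2.33, 10.68], 'finger_gap': -0.03, 'joint_pos': [27.29, 19.67, 88.5, 0.07, 71.65, 42.76]}
```

View pics/w7c.png

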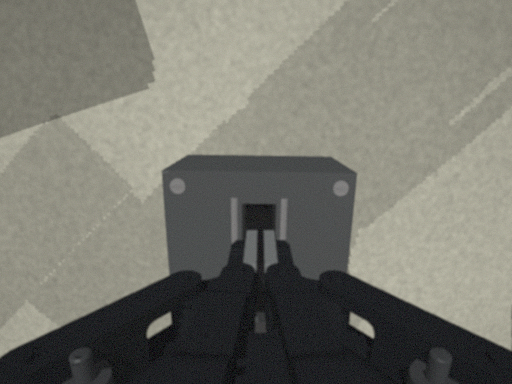

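The fingertip is centred over the slot (pads at 262,235 between the slot cheeks at 235 and 283). Continuing strokes.

Call:
carry_out([
  [[0,7,0,-0.4,0,0,0],[0,14,0,-0.4,0,0,0],[0,14,0,-10,0,0,0],[0,-5,0,-10,0,0,0],[0,-24,0,-10,0,0,0]],
])

```text
time: 12.18
tool_pos: [530.6, 310.5, 97.2]
tcp_rot: [180.0, -0.0, 74.5]
ft_force: [0.6, -0.0, -0.1]
finger_gap: 0.4
```

Call:
carry_out([
  [[0,0,0,8,0,0,0],[0,0,0,9.5,0,0,0],[0,6,0,9.5,0,0,0],[0,13,0,9.5,0,0,0],[0,20,0,9.5,0,0,0]],
])

```text
time: 12.8
tool_pos: [536.8, 331.5, 88.9]
tcp_rot: [179.9, -0.1, 74.5]
ft_force: [-2.6, -1.6, 9.8]
finger_gap: 0.1
```

Call:
carry_out([
  [[0,8,0,0,0,0,0],[0,16,0,0,0,0,0],[0,16,0,-10,0,0,0],[0,-4,0,-10,0,0,0],[0,-20,0,-10,0,0,0]],
])

```text
time: 13.42
tool_pos: [530.4, 310.3, 97.5]
tcp_rot: [-180.0, 0.0, 74.5]
ft_force: [-0.7, -0.2, 0.0]
finger_gap: 0.2
```

```bash
python3 - <<'E'
from h import *
state();snap('side','side2');snap('top','top2')
def c(n,y0,y1,x0,x1,f): return cv2.resize(cv2.imread(f'pics/{n}.png')[y0:y1,x0:x1],(390,390),interpolation=cv2.INTER_CUBIC)
cv2.imwrite('pics/s2.png',np.hstack([c('top2',140,230,95,225,3) if 0 else c('top2',130,230,110,210,3),c('side2',140,210,205,275,3)]))
E
```

```text
{'time': 13.42, 'tool_pos': [530.44, 310.29, 97.52], 'tcp_rot': [-180.0, 0.01, 74.49], 'ft_force': [-0.75, -0.16, 0.01], 'finger_gap': 0.2, 'joint_pos': [25.55, 16.49, 91.41, -0.0, 72.11, 41.06]}
```

View pics/s2.png

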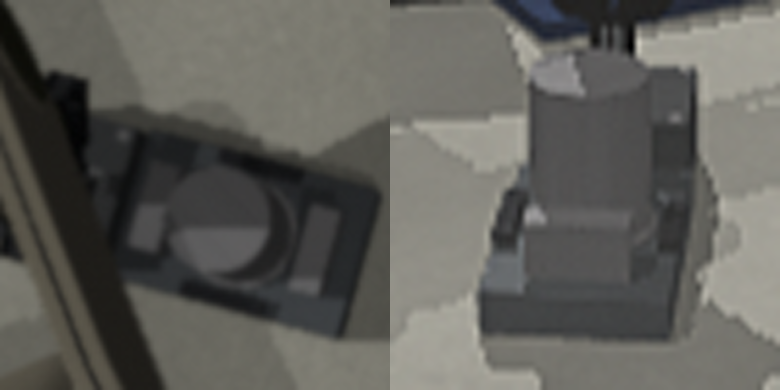

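The jaws have opened a good deal and XL still stands on the bed. Two more strokes, then measure.

Call:
carry_out([
  [[0,0,0,8,0,0,0],[0,0,0,10,0,0,0],[0,6,0,10,0,0,0],[0,13,0,10,0,0,0],[0,20,0,10,0,0,0]],
])

```text
time: 14.15
tool_pos: [536.7, 331.3, 88.9]
tcp_rot: [179.9, -0.1, 74.5]
ft_force: [-3.4, -1.0, 10.1]
finger_gap: 0.1
```

Call:
carry_out([
  [[0,8,0,0,0,0,0],[0,16,0,0,0,0,0],[0,16,0,-10,0,0,0],[0,-4,0,-10,0,0,0],[0,-20,0,-10,0,0,0]],
])

```text
time: 14.78
tool_pos: [530.4, 310.3, 97.4]
tcp_rot: [-180.0, 0.0, 74.5]
ft_force: [-0.1, -0.1, -0.1]
finger_gap: -0.2
```

Call:
carry_out([
  [[0,0,0,8,0,0,0],[0,0,0,10,0,0,0],[0,6,0,10,0,0,0],[0,13,0,10,0,0,0],[0,20,0,10,0,0,0]],
])

```text
time: 15.4
tool_pos: [537.1, 329.6, 88.8]
tcp_rot: [179.9, 0.1, 74.5]
ft_force: [-0.7, -7.5, 11.8]
finger_gap: 0.3
```

Call:
carry_out([
  [[0,8,0,0,0,0,0],[0,16,0,0,0,0,0],[0,16,0,-10,0,0,0],[0,-4,0,-10,0,0,0],[0,-20,0,-10,0,0,0]],
])

```text
time: 16.02
tool_pos: [530.4, 310.4, 97.5]
tcp_rot: [-180.0, -0.0, 74.5]
ft_force: [-0.8, -0.5, -0.6]
finger_gap: -0.1
```

```bash
cat >> h.py <<'E'
def jawcmp(a,b,out):
    f=lambda n:cv2.resize(cv2.imread(f'pics/{n}.png')[130:230,110:210],(400,400),interpolation=cv2.INTER_CUBIC)
    cv2.imwrite(out,cv2.convertScaleAbs(np.hstack([f(a),f(b)]),alpha=1.6,beta=0))
E
python3 - <<'E'
from h import *
state();snap('top','top3');jawcmp('top2','top3','pics/j1.png')
E
```

```text
{'time': 16.02, 'tool_pos': [530.41, 310.38, 97.52], 'tcp_rot': [-180.0, -0.0, 74.5], 'ft_force': [-0.84, -0.45, -0.61], 'finger_gap': -0.06, 'joint_pos': [25.55, 16.48, 91.41, 0.0, 72.1, 41.06]}
```

View pics/j1.png

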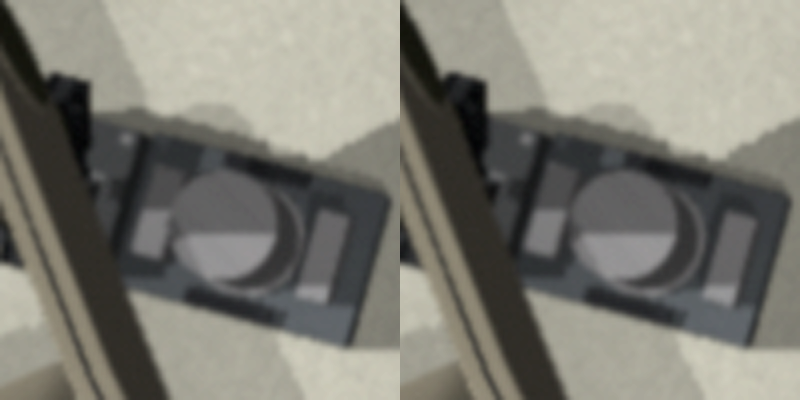

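The right jaw moved about 4 px (roughly 3 mm) further, and the last stroke met −7.5 N drag, which fits the end stop. Checking the gap numerically.

```bash
python3 - <<'E'
from h import *
y=np.array([np.cos(np.radians(74.3)),np.sin(np.radians(74.3))])
pt=lambda U,V:atz('top3',110+(U+.5)/4-.5,130+(V+.5)/4-.5,65)[:2]
fa=(pt(177,168)+pt(160,258))/2 # jaw a inner edge
fb=(pt(721,210)-0 if 0 else pt(322,208)+pt(304,296))/2
oa=(pt(152,165)+pt(125,250))/2; ob=(pt(355,214)+pt(336,306))/2
c=np.array([500.5,202])
for n,p in(('fa',fa),('fb',fb),('oa',oa),('ob',ob)):print(n,p,((p-c)@y).round(1))
E
```

```text
fa [515.5 251.3] 51.5
fb [487.4 154.7] -49.1
oa [519.65 271.45] 72.0
ob [481.6  133.15] -71.4
```

Call:
carry_out([
  [[0,0,0,8,0,0,0],[0,0,0,10,0,0,0],[0,6,0,10,0,0,0],[0,13,0,10,0,0,0],[0,20,0,10,0,0,0]],
])

```text
time: 16.7
tool_pos: [537.1, 329.6, 88.9]
tcp_rot: [179.9, 0.1, 74.5]
ft_force: [-3.2, -8.9, 12.4]
finger_gap: -0.1
```

Call:
carry_out([
  [[0,8,0,0,0,0,0],[0,16,0,0,0,0,0],[0,16,0,-10,0,0,0],[0,16,0,-50,0,0,0],[0,16,0,-110,0,0,0]],
])

```text
time: 17.32
tool_pos: [538.6, 344.8, 195.8]
tcp_rot: [-179.8, 0.2, 74.5]
ft_force: [1.4, -0.6, 0.5]
finger_gap: 0.2
```

```bash
python3 - <<'E'
from h import *
state();snap('top','top4');snap('wrist','w8');go(635,-340,250,0)
a=cv2.imread('pics/top3.png')[160:215,170:210].astype(int)-cv2.imread('pics/top4.png')[160:215,170:210];print(np.abs(a).mean(), np.abs(a).max())
a=cv2.imread('pics/top3.png')[160:215,170:210].astype(int)-cv2.imread('pics/top2.png')[160:215,170:210];print(np.abs(a).mean(), np.abs(a).max())
E
```

```text
{'time': 17.32, 'tool_pos': [538.55, 344.82, 195.84], 'tcp_rot': [-179.76, 0.22, 74.5], 'ft_force': [1.35, -0.55, 0.51], 'finger_gap': 0.23, 'joint_pos': [28.03, 15.47, 81.91, 0.01, 82.94, 43.54]}
move [-637.8, 272.1, -46.5] [0.1, -0.8, 74.5]
4.630151515151515 44
1.9183333333333332 43
```

Jaw faces are at +51.5 and −49 mm (51.6 is full open), and the stop drag repeated, so the jaws are fully open. Going to the smallest beaker.

Call:
carry_out([
  [[60,-280,120,-50,0,0,50],[60,-280,120,-50,0,0,50],[60,-280,120,-50,0,0,50],[60,-280,120,-50,0,0,50],[60,-280,120,-50,0,0,50]],
])

```text
time: 18.05
tool_pos: [581.0, 41.7, 248.1]
tcp_rot: [180.0, -0.0, 24.2]
ft_force: [0.5, 0.0, -0.4]
finger_gap: 59.9
```

```bash
python3 - <<'E'
from h import *
state();go(580,-225,220,0)
E
```

```text
{'time': 18.05, 'tool_pos': [581.0, 41.7, 248.08], 'tcp_rot': [179.98, -0.05, 24.2], 'ft_force': [0.54, 0.0, -0.4], 'finger_gap': 59.88, 'joint_pos': [-0.94, 4.78, 88.38, 0.0, 86.79, 64.86]}
move [-110.2, 242.9, 28.1] [0.0, -0.0, 24.2]
```

Call:
carry_out([
  [[60,-110,243,28,0,0,24],[60,-110,243,28,0,0,24],[60,-110,243,28,0,0,24],[60,-110,243,28,0,0,24],[60,-110,243,28,0,0,24]],
])

```text
time: 18.68
tool_pos: [580.6, -226.7, 218.7]
tcp_rot: [180.0, 0.0, 0.3]
ft_force: [-0.0, 0.8, -0.1]
finger_gap: 59.8
```

Call:
carry_out([
  [[60,0,0,0,0,0,0],[60,0,0,0,0,0,0],[60,0,0,0,0,0,0]],
])

```text
time: 19.05
tool_pos: [582.1, -221.3, 219.8]
tcp_rot: [-180.0, -0.0, 0.6]
ft_force: [-0.2, 0.3, 0.5]
finger_gap: 59.8
```

```bash
python3 - <<'E'
from h import *
state();snap('wrist','w9')
E
```

```text
{'time': 19.05, 'tool_pos': [582.06, -221.34, 219.77], 'tcp_rot': [-179.99, -0.04, 0.6], 'ft_force': [-0.23, 0.34, 0.46], 'finger_gap': 59.84, 'joint_pos': [-25.55, 11.78, 83.66, 0.02, 84.52, 63.85]}
```

Call:
carry_out([
  [[60,0,70,0,0,0,0],[60,0,70,0,0,0,0],[60,0,70,0,0,0,0],[60,0,70,0,0,0,0],[60,0,70,0,0,0,0]],
])

```text
time: 19.73
tool_pos: [582.4, -291.9, 219.4]
tcp_rot: [-180.0, -0.0, 0.6]
ft_force: [0.2, 0.2, -0.7]
finger_gap: 59.8
```

```bash
python3 - <<'E'
from h import *
state();snap('wrist','w10')
a=cv2.imread('pics/w9.png');b=cv2.imread('pics/w10.png')
cv2.imwrite('pics/w910.png',np.vstack([a[:295],b[:295]]))
E
```

```text
{'time': 19.73, 'tool_pos': [582.41, -291.88, 219.44], 'tcp_rot': [-179.99, -0.01, 0.55], 'ft_force': [0.18, 0.23, -0.68], 'finger_gap': 59.78, 'joint_pos': [-31.13, 16.21, 78.55, 0.01, 85.24, 58.31]}
```

View pics/w910.png

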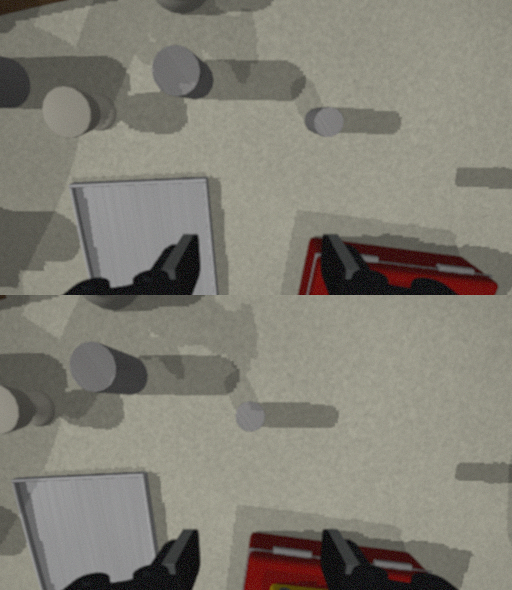

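Upper picture: S top at (328,121), M top at (176,71). Lower picture: S at (250,121), M at (92,71).

```bash
python3 - <<'E'
from h import *
print('s',tri(('w9',328.5,121.5),('w10',250,121)),atz('w9',328.5,121.5,64),atz('w10',250,121,64))
print('m',tri(('w9',176,71),('w10',92.5,71.5)),atz('w9',176,71,76),atz('w10',92.5,71.5,76))
print('egg',atz('w9',67,111,60)); go(640.5,-284,44,0)
E
```

```text
s (array([ 641. , -282.1,   62.4]), array([0.1, 0.1])) [ 641.1 -281.7   64. ] [ 640.9 -282.2   64. ]
m (array([ 681.4, -150.6,   75.7]), array([0.3, 0.3])) [ 681.1 -150.6   76. ] [ 681.7 -150.7   76. ]
egg [649.2 -43.4  60. ]
move [58.2, -7.5, 175.5] [-0.0, -0.0, 0.5]
```

Call:
carry_out([
  [[60,58.5,-9.5,40,0,0,0.5],[60,58.5,-9.5,95,0,0,0.5],[60,58.5,-9.5,140,0,0,0.5],[60,58.5,-9.5,175,0,0,0.5],[60,58.5,-9.5,175,0,0,0.5]],
])

```text
time: 20.4
tool_pos: [637.8, -281.0, 39.9]
tcp_rot: [-179.8, 0.4, 0.0]
ft_force: [-0.3, 0.9, 0.8]
finger_gap: 60.0
```

Call:
carry_out([
  [[60,0,0,0,0,0,0],[20,0,0,0,0,0,0],[20,0,0,0,0,0,0],[20,0,0,0,0,0,0],[20,0,0,0,0,0,0]],
])

```text
time: 21.02
tool_pos: [641.8, -283.6, 46.6]
tcp_rot: [179.9, -0.2, -0.0]
ft_force: [-0.6, 1.1, 6.0]
finger_gap: 25.4
```

```bash
python3 - <<'E'
from h import *
state();go(474,-89,140,0)
E
```

```text
{'time': 21.02, 'tool_pos': [641.8, -283.59, 46.62], 'tcp_rot': [179.93, -0.16, -0.02], 'ft_force': [-0.64, 1.06, 5.95], 'finger_gap': 25.42, 'joint_pos': [-28.03, 32.01, 77.02, 0.01, 70.79, 61.99]}
move [-167.6, -194.4, -94.1] [0.1, -0.2, -0.0]
```

Call:
carry_out([
  [[20,0,0,-30,0,0,0],[20,0,0,-90,0,0,0],[20,-60,-70,-95,0,0,0],[20,-100,-120,-95,0,0,0],[20,-150,-170,-95,0,0,0]],
])

```text
time: 21.65
tool_pos: [516.7, -140.6, 139.8]
tcp_rot: [180.0, -0.1, -0.0]
ft_force: [0.8, 1.4, 0.2]
finger_gap: 25.3
```

Call:
carry_out([
  [[20,-17,-24,0,0,0,0],[20,-17,-24,0,0,0,0],[20,-17,-24,0,0,0,0],[20,-17,-24,0,0,0,0],[20,-17,-24,0,0,0,0]],
])

```text
time: 22.28
tool_pos: [501.0, -118.5, 139.0]
tcp_rot: [180.0, 0.0, -0.1]
ft_force: [-0.8, 0.6, -1.0]
finger_gap: 25.9
```

```bash
python3 - <<'E'
from h import *
state();go(474,-89,52,0)
E
```

```text
{'time': 22.28, 'tool_pos': [500.99, -118.48, 139.04], 'tcp_rot': [180.0, 0.01, -0.08], 'ft_force': [-0.78, 0.6, -1.04], 'finger_gap': 25.9, 'joint_pos': [-19.01, -1.01, 105.96, -0.0, 75.05, 71.06]}
move [-27.0, -29.5, 87.0] [0.0, 0.0, -0.1]
```

Call:
carry_out([
  [[20,-27,-29.5,20,0,0,0],[20,-27,-29.5,60,0,0,0],[20,-27,-29.5,82,0,0,0],[20,-27,-29.5,86,0,0,0],[20,-27,-29.5,86,0,0,0]],
])

```text
time: 22.9
tool_pos: [474.1, -88.6, 53.5]
tcp_rot: [180.0, -0.0, -0.0]
ft_force: [0.1, -0.5, -0.2]
finger_gap: 25.4
```

Call:
carry_out([
  [[20,0,0,0,0,0,0],[20,0,0,1,0,0,0],[20,0,0,1,0,0,0]],
])

```text
time: 23.28
tool_pos: [474.0, -88.4, 52.6]
tcp_rot: [180.0, -0.0, -0.0]
ft_force: [0.8, 0.3, -0.1]
finger_gap: 25.5
```

Call:
carry_out([
  [[20,0,0,1,0,0,0],[20,0,0,1,0,0,0],[20,0,0,1,0,0,0]],
])

```text
time: 23.65
tool_pos: [473.6, -88.2, 51.1]
tcp_rot: [-180.0, 0.0, -0.0]
ft_force: [-0.2, 0.6, -0.5]
finger_gap: 25.6
```

Call:
carry_out([
  [[20,0,0,1,0,0,0],[20,0,0,1,0,0,0],[20,0,0,1,0,0,0]],
])

```text
time: 24.02
tool_pos: [473.8, -88.3, 50.6]
tcp_rot: [180.0, -0.0, -0.0]
ft_force: [-2.3, 0.2, 6.0]
finger_gap: 25.4
```

Call:
carry_out([
  [[20,0,0,-1,0,0,0],[30,0,0,-1,0,0,0],[50,0,0,-1,0,0,0],[60,0,0,-1,0,0,0],[60,0,0,-1,0,0,0]],
])

```text
time: 24.65
tool_pos: [473.6, -88.3, 51.0]
tcp_rot: [-180.0, 0.0, -0.0]
ft_force: [1.1, -0.5, 0.1]
finger_gap: 59.6
```

Call:
carry_out([
  [[60,0,0,-40,0,0,0],[60,0,0,-100,0,0,0],[60,50,15,-120,0,0,0],[60,100,30,-120,0,0,0],[60,150,45,-120,0,0,0]],
])

```text
time: 25.28
tool_pos: [625.5, -133.9, 172.0]
tcp_rot: [180.0, -0.1, -0.0]
ft_force: [1.0, 0.5, 1.0]
finger_gap: 59.8
```

Call:
carry_out([
  [[60,0,0,0,0,0,0],[60,0,0,0,0,0,0],[60,0,0,0,0,0,0]],
])

```text
time: 25.65
tool_pos: [623.0, -133.0, 171.7]
tcp_rot: [180.0, -0.0, -0.0]
ft_force: [-0.0, -0.1, -0.3]
finger_gap: 60.3
```

```bash
python3 - <<'E'
from h import *
state();go(681.4,-150.6,57,0);snap('top','top5')
E
```

```text
{'time': 25.65, 'tool_pos': [623.02, -133.03, 171.74], 'tcp_rot': [179.99, -0.03, -0.02], 'ft_force': [-0.03, -0.07, -0.27], 'finger_gap': 60.28, 'joint_pos': [-16.66, 15.76, 84.14, 0.0, 80.07, 73.35]}
move [58.3, 17.5, 114.8] [0.0, -0.0, -0.0]
```

Call:
carry_out([
  [[60,58.3,17.5,0,0,0,0],[60,58.3,17.5,40,0,0,0],[60,58.3,17.5,90,0,0,0],[60,58.3,17.5,112,0,0,0],[60,58.3,17.5,115,0,0,0]],
])

```text
time: 26.32
tool_pos: [680.5, -150.4, 55.0]
tcp_rot: [-180.0, 0.2, -0.0]
ft_force: [-0.3, 0.3, -0.6]
finger_gap: 60.1
```

Call:
carry_out([
  [[60,0,0,0,0,0,0],[60,0,0,0,0,0,0],[34,0,0,0,0,0,0],[34,0,0,0,0,0,0],[34,0,0,0,0,0,0]],
])

```text
time: 26.95
tool_pos: [683.1, -151.0, 58.1]
tcp_rot: [180.0, -0.2, -0.0]
ft_force: [-1.5, 1.6, 6.3]
finger_gap: 40.6
```

Call:
carry_out([
  [[34,0,0,0,0,0,0],[34,0,0,0,0,0,0]],
])

```text
time: 27.2
tool_pos: [683.0, -151.1, 58.1]
tcp_rot: [180.0, -0.1, -0.0]
ft_force: [-0.6, 1.5, 6.0]
finger_gap: 40.9
```

Call:
carry_out([
  [[34,0,0,-30,0,0,0],[34,0,0,-90,0,0,0],[34,-40,0,-115,0,0,0],[34,-80,-20,-115,0,0,0],[34,-80,-20,-115,0,0,0]],
])

```text
time: 27.82
tool_pos: [598.7, -129.4, 170.1]
tcp_rot: [-179.9, 0.2, 0.0]
ft_force: [0.4, -0.7, -0.9]
finger_gap: 40.6
```

```bash
python3 - <<'E'
from h import *
state();go(473.5,-88.3,172,0)
E
```

```text
{'time': 27.82, 'tool_pos': [598.74, -129.37, 170.15], 'tcp_rot': [-179.93, 0.19, 0.0], 'ft_force': [0.39, -0.68, -0.88], 'finger_gap': 40.62, 'joint_pos': [-16.99, 12.37, 88.26, 0.01, 79.57, 73.0]}
move [-125.2, -41.1, -1.4] [-0.1, 0.2, 0.0]
```

Call:
carry_out([
  [[34,-124,-41,0,0,0,0],[34,-124,-41,0,0,0,0],[34,-124,-41,0,0,0,0],[34,-124,-41,0,0,0,0],[34,-124,-41,0,0,0,0]],
])

```text
time: 28.45
tool_pos: [479.9, -90.5, 172.3]
tcp_rot: [180.0, -0.1, -0.0]
ft_force: [-0.1, -0.5, -0.0]
finger_gap: 41.0
```

Call:
carry_out([
  [[34,0,0,0,0,0,0],[34,0,0,20,0,0,0],[34,0,0,30,0,0,0],[34,0,0,30,0,0,0],[34,0,0,30,0,0,0]],
])

```text
time: 29.08
tool_pos: [478.3, -89.9, 141.6]
tcp_rot: [180.0, -0.0, -0.0]
ft_force: [-0.1, 0.4, -0.1]
finger_gap: 41.2
```

```bash
python3 - <<'E'
from h import *
state();go(474.6,-88.3,64,0);snap('side','side3')
a=cv2.imread('pics/top5.png')[140:240,240:320];b=cv2.imread('pics/side3.png')[180:280,200:300]
cv2.imwrite('pics/x1.png',np.hstack([cv2.resize(a,(320,400),interpolation=2),cv2.resize(b,(400,400),interpolation=2)]))
print(proj('top5',[473,-88.3,68]),proj('side3',[473,-88.3,68]))
E
```

```text
{'time': 29.08, 'tool_pos': [478.34, -89.91, 141.58], 'tcp_rot': [179.99, -0.03, -0.03], 'ft_force': [-0.12, 0.43, -0.15], 'finger_gap': 41.15, 'joint_pos': [-16.68, -5.69, 110.17, 0.0, 75.49, 73.35]}
move [-3.8, -1.6, 77.6] [0.0, -0.0, -0.0]
[279.4 195.9] [248.6 217.8]
```

View pics/x1.png

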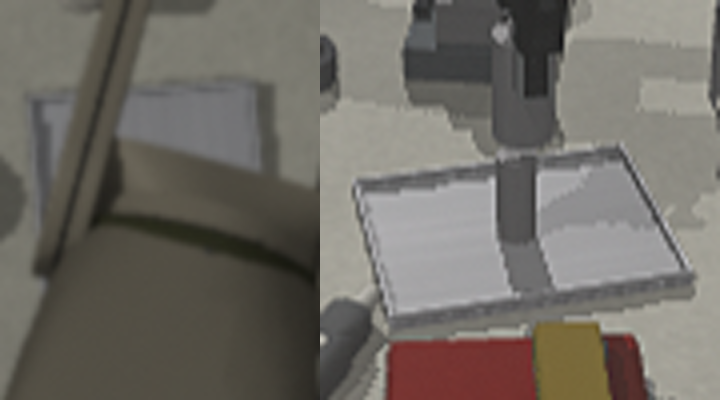

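Side view: S stands upright in the tray at (517,200), with M 7 px right of it (about 4 mm), matching the remaining −3.8 mm shift. Lowering.

Call:
carry_out([
  [[34,-3.8,-1.6,0,0,0,0],[34,-3.8,-1.6,8,0,0,0],[34,-3.8,-1.6,18,0,0,0],[34,-3.8,-1.6,28,0,0,0],[34,-3.8,-1.6,36,0,0,0]],
])

```text
time: 29.75
tool_pos: [473.7, -88.0, 103.9]
tcp_rot: [-180.0, 0.1, -0.0]
ft_force: [0.6, -0.2, -1.0]
finger_gap: 40.7
```

Call:
carry_out([
  [[34,0,0,10,0,0,0],[34,0,0,25,0,0,0],[34,0,0,38,0,0,0],[34,0,0,41,0,0,0],[34,0,0,41,0,0,0]],
])

```text
time: 30.38
tool_pos: [474.0, -88.1, 63.8]
tcp_rot: [-180.0, 0.0, -0.0]
ft_force: [0.4, -0.3, -0.6]
finger_gap: 40.6
```

Call:
carry_out([
  [[34,0,0,0,0,0,0],[34,0,0,1,0,0,0],[34,0,0,1,0,0,0]],
])

```text
time: 30.75
tool_pos: [474.3, -88.2, 63.3]
tcp_rot: [180.0, -0.0, -0.0]
ft_force: [0.1, -0.2, -0.9]
finger_gap: 40.5
```

Call:
carry_out([
  [[34,0,0,1,0,0,0],[34,0,0,1,0,0,0],[34,0,0,1,0,0,0]],
])

```text
time: 31.12
tool_pos: [474.2, -88.2, 62.2]
tcp_rot: [180.0, -0.0, -0.0]
ft_force: [0.3, -0.5, -0.6]
finger_gap: 40.5
```

Call:
carry_out([
  [[34,0,0,0.8,0,0,0],[34,0,0,0.8,0,0,0],[34,0,0,0.8,0,0,0]],
])

```text
time: 31.5
tool_pos: [474.5, -88.2, 62.1]
tcp_rot: [180.0, -0.0, -0.0]
ft_force: [-2.4, 0.2, 6.6]
finger_gap: 40.8
```

Call:
carry_out([
  [[34,0,0,0,0,0,0],[45,0,0,0,0,0,0],[60,0,0,0,0,0,0],[75,0,0,0,0,0,0],[75,0,0,0,0,0,0]],
])

```text
time: 32.12
tool_pos: [474.1, -88.1, 61.2]
tcp_rot: [-180.0, 0.0, -0.0]
ft_force: [0.6, 0.1, 0.7]
finger_gap: 75.0
```

Call:
carry_out([
  [[75,0,0,-40,0,0,0],[75,0,0,-100,0,0,0],[75,40,-40,-140,0,0,0],[75,80,-80,-160,0,0,0],[75,110,-120,-160,0,0,0]],
])

```text
time: 32.75
tool_pos: [587.0, 32.9, 224.5]
tcp_rot: [180.0, -0.3, -0.1]
ft_force: [0.1, -1.3, 0.6]
finger_gap: 74.7
```

Call:
carry_out([
  [[75,10,-10,0,0,0,0],[75,10,-10,0,0,0,0],[75,10,-10,0,0,0,0]],
])

```text
time: 33.12
tool_pos: [593.4, 40.7, 220.8]
tcp_rot: [180.0, 0.1, -0.1]
ft_force: [-0.1, -0.3, 0.7]
finger_gap: 75.0
```

```bash
python3 - <<'E'
from h import *
state();snap('wrist','w11');go(683,57,68,0)
E
```

```text
{'time': 33.12, 'tool_pos': [593.41, 40.73, 220.76], 'tcp_rot': [179.98, 0.08, -0.07], 'ft_force': [-0.07, -0.28, 0.73], 'finger_gap': 74.96, 'joint_pos': [-1.0, 7.59, 88.23, -0.03, 84.25, 89.08]}
move [89.7, -16.6, 152.9] [0.0, 0.1, -0.1]
```

View pics/w11.png

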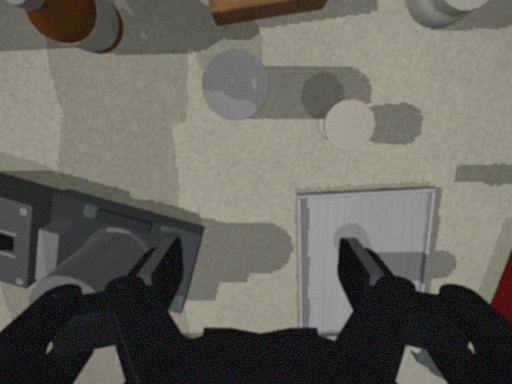

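L's top circle is centred at (235.5,85), the egg cup at (349,125), and the M stack top sits in the tray near (353,237).

```bash
python3 - <<'E'
from h import *
print(atz('w11',235.5,85,88),tri(('w11',235.5,85),S('top0',349,182)),atz('w11',349,125,60))
p=atz('w11',235.5,85,88);go(p[0]-.5,p[1],68,0)
E
```

```text
[680.7  60.3  88. ] (array([677.5,  56. , 128.3]), array([1.4, 1.4])) [648.3 -40.6  60. ]
move [86.9, -19.9, 152.9] [0.0, 0.1, -0.1]
```

Call:
carry_out([
  [[75,45,-20,0,0,0,0],[75,45,-20,0,0,0,0],[75,45,-20,0,0,0,0],[75,45,-20,0,0,0,0]],
])

```text
time: 33.67
tool_pos: [638.8, 61.0, 222.1]
tcp_rot: [180.0, -0.1, -0.1]
ft_force: [0.1, 0.7, 0.5]
finger_gap: 75.0
```

```bash
python3 - <<'E'
from h import *
state();snap('wrist','w12b')
for n,e in(('w11',(235,85)),('w12b',None)):
    g=cv2.GaussianBlur(cv2.imread(f'pics/{n}.png',0),(5,5),0)
    C=cv2.HoughCircles(g,cv2.HOUGH_GRADIENT,1.,30,param1=60,param2=18,minRadius=28,maxRadius=40)
    for c in (C[0][:6] if C is not None else []): print(n,c,atz(n,c[0],c[1],88))
print(proj('w12b',[681,60,88]))
E
```

```text
{'time': 33.67, 'tool_pos': [638.81, 60.96, 222.15], 'tcp_rot': [179.99, -0.05, -0.08], 'ft_force': [0.08, 0.73, 0.53], 'finger_gap': 75.0, 'joint_pos': [0.88, 14.59, 80.17, -0.01, 85.18, 90.96]}
w11 [113.5 259.5  33.8] [527.  178.6  88. ]
w11 [87.5 24.5 30.2] [727.7 175.   88. ]
w11 [236.5  87.5  32.7] [678.8  59.6  88. ]
w12b [259.5 142.5  32.2] [680.6  61.5  88. ]
w12b [477.5  33.5  31.3] [ 768.5 -112.4   88. ]
w12b [95.5 67.5 29.3] [741.5 193.3  88. ]
[261.4 142.1]
```

Call:
carry_out([
  [[75,42,0,20,0,0,0],[75,42,0,75,0,0,0],[75,42,0,125,0,0,0],[75,42,0,150,0,0,0],[75,42,0,153,0,0,0]],
])

```text
time: 34.35
tool_pos: [679.1, 61.4, 66.0]
tcp_rot: [180.0, 0.2, -0.0]
ft_force: [0.5, 1.0, 0.2]
finger_gap: 75.1
```

Call:
carry_out([
  [[75,0,0,0,0,0,0],[75,0,0,0,0,0,0],[48,0,0,0,0,0,0],[48,0,0,0,0,0,0],[48,0,0,0,0,0,0]],
])

```text
time: 34.98
tool_pos: [682.4, 61.6, 70.3]
tcp_rot: [180.0, -0.2, -0.0]
ft_force: [-0.9, -0.3, 6.3]
finger_gap: 55.3
```

Call:
carry_out([
  [[48,0,0,0,0,0,0],[48,0,0,0,0,0,0]],
])

```text
time: 35.22
tool_pos: [682.4, 61.7, 70.3]
tcp_rot: [180.0, -0.2, -0.0]
ft_force: [-1.9, -1.4, 6.4]
finger_gap: 54.9
```

Call:
carry_out([
  [[48,0,0,-30,0,0,0],[48,0,0,-90,0,0,0],[48,-40,0,-120,0,0,0],[48,-80,20,-120,0,0,0],[48,-80,20,-120,0,0,0]],
])

```text
time: 35.85
tool_pos: [598.2, 41.0, 187.7]
tcp_rot: [180.0, 0.1, -0.1]
ft_force: [-0.4, 1.0, -2.5]
finger_gap: 55.0
```

```bash
python3 - <<'E'
from h import *
state();go(475,-88.2,188,0)
E
```

```text
{'time': 35.85, 'tool_pos': [598.22, 40.99, 187.69], 'tcp_rot': [179.98, 0.15, -0.07], 'ft_force': [-0.4, 0.98, -2.46], 'finger_gap': 55.05, 'joint_pos': [-0.97, 9.62, 89.49, -0.02, 81.03, 89.1]}
move [-123.1, 129.3, 0.1] [0.0, 0.1, -0.1]
```

Call:
carry_out([
  [[48,-123.5,129,0,0,0,0],[48,-123.5,129,0,0,0,0],[48,-123.5,129,0,0,0,0],[48,-123.5,129,0,0,0,0],[48,-123.5,129,0,0,0,0]],
])

```text
time: 36.48
tool_pos: [478.5, -87.2, 188.9]
tcp_rot: [-180.0, -0.1, -0.1]
ft_force: [0.3, -0.2, -1.4]
finger_gap: 55.0
```

Call:
carry_out([
  [[48,0,0,20,0,0,0],[48,0,0,25,0,0,0],[48,0,0,25,0,0,0],[48,0,0,25,0,0,0]],
])

```text
time: 36.98
tool_pos: [478.3, -86.9, 163.9]
tcp_rot: [180.0, -0.0, 0.0]
ft_force: [-0.6, 0.3, -2.1]
finger_gap: 55.1
```

```bash
python3 - <<'E'
from h import *
state();go(474.4,-88.2,76,0)
E
```

```text
{'time': 36.98, 'tool_pos': [478.29, -86.93, 163.94], 'tcp_rot': [179.99, -0.05, 0.01], 'ft_force': [-0.58, 0.29, -2.08], 'finger_gap': 55.09, 'joint_pos': [-16.35, -7.1, 109.02, 0.0, 78.03, 73.64]}
move [-4.0, 1.3, 87.9] [0.0, -0.0, 0.0]
```

Call:
carry_out([
  [[48,-4,1.3,0,0,0,0],[48,-4,1.3,5,0,0,0],[48,-4,1.3,14,0,0,0],[48,-4,1.3,24,0,0,0],[48,-4,1.3,34,0,0,0]],
])

```text
time: 37.6
tool_pos: [473.4, -88.4, 128.2]
tcp_rot: [-180.0, 0.0, -0.0]
ft_force: [-0.5, -0.7, -2.0]
finger_gap: 54.9
```

Call:
carry_out([
  [[48,0,0,15,0,0,0],[48,0,0,35,0,0,0],[48,0,0,50,0,0,0],[48,0,0,53,0,0,0],[48,0,0,53,0,0,0]],
])

```text
time: 38.22
tool_pos: [473.7, -88.5, 76.3]
tcp_rot: [-180.0, 0.0, -0.0]
ft_force: [0.2, 0.5, -2.3]
finger_gap: 54.6
```

Call:
carry_out([
  [[48,0,0,0,0,0,0],[48,0,0,1,0,0,0],[48,0,0,1,0,0,0]],
])

```text
time: 38.6
tool_pos: [473.8, -88.5, 75.6]
tcp_rot: [180.0, -0.0, -0.0]
ft_force: [0.9, 0.5, -1.9]
finger_gap: 54.7
```

Call:
carry_out([
  [[48,0,0,1,0,0,0],[48,0,0,1,0,0,0],[48,0,0,1,0,0,0]],
])

```text
time: 38.98
tool_pos: [473.8, -88.5, 74.4]
tcp_rot: [180.0, -0.0, -0.0]
ft_force: [-0.2, -0.9, -0.2]
finger_gap: 54.9
```

Call:
carry_out([
  [[48,0,0,1,0,0,0],[48,0,0,1,0,0,0],[48,0,0,1,0,0,0]],
])

```text
time: 39.35
tool_pos: [474.2, -88.6, 74.3]
tcp_rot: [180.0, -0.1, -0.0]
ft_force: [-3.4, 0.3, 7.4]
finger_gap: 54.8
```

L met the floor at TCP 74.4, as expected for a full nest. Releasing it and going to XL.

Call:
carry_out([
  [[48,0,0,-0.5,0,0,0],[65,0,0,-0.5,0,0,0],[80,0,0,-0.5,0,0,0],[80,0,0,-0.5,0,0,0]],
])

```text
time: 39.85
tool_pos: [473.5, -88.4, 73.6]
tcp_rot: [-180.0, 0.0, -0.0]
ft_force: [0.1, 0.0, 0.2]
finger_gap: 80.0
```

Call:
carry_out([
  [[80,0,0,-40,0,0,0],[80,0,0,-100,0,0,0],[80,0,-50,-160,0,0,-10],[80,0,-100,-165,0,0,-20],[80,5,-160,-165,0,0,-30]],
])

```text
time: 40.48
tool_pos: [479.8, 72.9, 241.5]
tcp_rot: [179.9, -0.3, 30.2]
ft_force: [1.4, 0.3, -1.1]
finger_gap: 80.1
```

Call:
carry_out([
  [[80,0,0,0,0,0,-44.4],[80,0,0,0,0,0,-44.4],[80,0,0,0,0,0,-44.4],[80,0,0,0,0,0,-44.4],[80,0,0,0,0,0,-44.4]],
])

```text
time: 41.1
tool_pos: [478.6, 71.6, 238.7]
tcp_rot: [-180.0, 0.0, 74.4]
ft_force: [-0.3, 0.9, 0.2]
finger_gap: 79.9
```

```bash
python3 - <<'E'
from h import *
state();go(484,144,235,74.4)
E
```

```text
{'time': 41.1, 'tool_pos': [478.65, 71.58, 238.65], 'tcp_rot': [-179.99, 0.0, 74.38], 'ft_force': [-0.33, 0.93, 0.25], 'finger_gap': 79.85, 'joint_pos': [2.43, -10.47, 104.11, 0.0, 86.37, 18.05]}
move [71.2, -14.3, 3.7] [-0.0, 0.0, -0.0]
```

Call:
carry_out([
  [[85,71,-14.5,0,0,0,0],[85,71,-14.5,0,0,0,0],[85,71,-14.5,0,0,0,0],[85,71,-14.5,0,0,0,0],[85,71,-14.5,0,0,0,0]],
])

```text
time: 41.72
tool_pos: [483.9, 142.8, 238.8]
tcp_rot: [180.0, 0.0, 74.3]
ft_force: [-0.1, -0.1, -0.5]
finger_gap: 84.8
```

```bash
python3 - <<'E'
from h import *
state();im=snap('wrist','w13');print(proj('w13',[500.5,202.5,130]))
g=cv2.GaussianBlur(cv2.cvtColor(im,cv2.COLOR_RGB2GRAY),(5,5),0)
C=cv2.HoughCircles(g,cv2.HOUGH_GRADIENT,1.,30,param1=60,param2=18,minRadius=44,maxRadius=62)
o=im[:,:,::-1].copy()
if C is not None:
  for c in C[0][:5]:
    print(c,atz('w13',c[0],c[1],130));cv2.circle(o,(int(c[0]),int(c[1])),int(c[2]),(0,255,0),1)
cv2.imwrite('pics/w13o.png',o);snap('side','side4');snap('top','top6')
go(500.5,202.5,110,74.4)
E
```

```text
{'time': 41.72, 'tool_pos': [483.94, 142.84, 238.8], 'tcp_rot': [179.99, 0.01, 74.27], 'ft_force': [-0.08, -0.06, -0.54], 'finger_gap': 84.78, 'joint_pos': [10.63, -7.13, 101.1, -0.02, 86.03, 26.36]}
[259.  118.3]
[257.5 114.5  47.9] [500.2 205.5 130. ]
move [61.6, -0.2, 128.9] [0.0, -0.0, -0.1]
```

View pics/w13o.png

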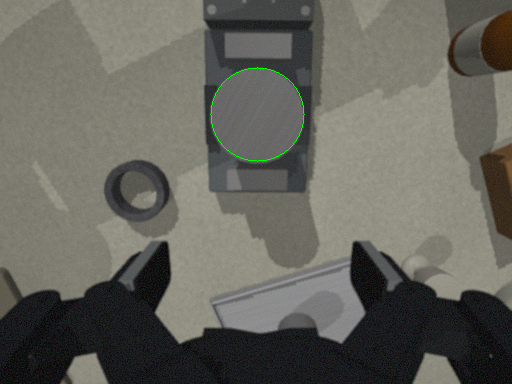

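XL fits the circle at (257.5,114.5), which gives (500,205). Jaws are clear on both sides. Grasping it.

Call:
carry_out([
  [[85.4,64,-1,0,0,0,0],[85.4,64,-1,10,0,0,0],[85.4,64,-1,30,0,0,0],[85.4,64,-1,50,0,0,0],[85.4,64,-1,50,0,0,0]],
])

```text
time: 42.5
tool_pos: [498.4, 204.4, 185.7]
tcp_rot: [-179.8, 0.2, 74.3]
ft_force: [0.5, -0.6, -0.3]
finger_gap: 85.2
```

Call:
carry_out([
  [[85.4,0,0,0,0,0,0],[85.4,0,0,0,0,0,0],[85.4,0,0,0,0,0,0]],
])

```text
time: 42.88
tool_pos: [500.6, 205.8, 189.6]
tcp_rot: [179.9, -0.0, 74.4]
ft_force: [0.8, -0.3, -0.3]
finger_gap: 85.2
```

```bash
python3 - <<'E'
from h import *
state();go(500.2,205.0,108,74.3)
E
```

```text
{'time': 42.88, 'tool_pos': [500.62, 205.79, 189.64], 'tcp_rot': [179.93, -0.04, 74.37], 'ft_force': [0.84, -0.27, -0.3], 'finger_gap': 85.25, 'joint_pos': [16.92, 0.4, 99.06, 0.0, 80.45, 32.55]}
move [-0.9, -0.3, 81.6] [0.1, -0.0, 0.1]
```

Call:
carry_out([
  [[85.4,-0.5,0,20,0,0,0],[85.4,-0.5,0,45,0,0,0],[85.4,-0.5,0,65,0,0,0],[85.4,-0.5,0,80,0,0,0],[85.4,-0.5,0,82,0,0,0]],
])

```text
time: 43.5
tool_pos: [498.9, 204.9, 104.9]
tcp_rot: [-179.9, 0.1, 74.4]
ft_force: [-1.1, -0.1, -1.4]
finger_gap: 85.5
```

Call:
carry_out([
  [[85.4,0,0,0,0,0,0],[85.4,0,0,0,0,0,0],[62,0,0,0,0,0,0],[62,0,0,0,0,0,0],[62,0,0,0,0,0,0]],
])

```text
time: 44.12
tool_pos: [500.5, 205.6, 107.9]
tcp_rot: [179.9, -0.1, 74.4]
ft_force: [-3.3, -0.3, 6.2]
finger_gap: 68.9
```

Call:
carry_out([
  [[62,0,0,0,0,0,0],[62,0,0,0,0,0,0]],
])

```text
time: 44.38
tool_pos: [500.5, 205.6, 107.9]
tcp_rot: [179.9, -0.1, 74.4]
ft_force: [-2.4, 0.9, 5.5]
finger_gap: 69.0
```

Call:
carry_out([
  [[62,0,0,-6,0,0,0],[62,0,0,-15,0,0,0],[62,0,0,-25,0,0,0],[62,0,0,-25,0,0,0]],
])

```text
time: 44.88
tool_pos: [500.9, 205.5, 133.3]
tcp_rot: [179.9, -0.1, 74.4]
ft_force: [0.1, 0.4, -1.5]
finger_gap: 68.9
```

Call:
carry_out([
  [[62,0,0,-25,0,0,0],[62,0,0,-70,0,0,0],[62,0,0,-75,0,0,0],[62,0,0,-75,0,0,0]],
])

```text
time: 45.38
tool_pos: [500.1, 205.2, 206.6]
tcp_rot: [180.0, -0.0, 74.4]
ft_force: [0.1, 0.1, -3.0]
finger_gap: 68.8
```

Call:
carry_out([
  [[62,-40,7,0,0,0,0],[62,-100,18,0,0,0,0],[62,-160,29,0,0,0,0],[62,-220,40,0,0,0,0],[62,-260,46,0,0,0,0]],
])

```text
time: 46.0
tool_pos: [472.6, -59.7, 204.6]
tcp_rot: [-179.8, 0.0, 74.3]
ft_force: [0.9, 0.3, -2.6]
finger_gap: 68.8
```

Call:
carry_out([
  [[62,-15,3,0,0,0,0],[62,-20,4,0,0,0,0],[62,-20,4,0,0,0,0]],
])

```text
time: 46.38
tool_pos: [472.6, -77.1, 206.1]
tcp_rot: [-179.9, -0.0, 74.4]
ft_force: [0.0, 0.2, -2.3]
finger_gap: 69.0
```

```bash
python3 - <<'E'
from h import *
state();go(472.7,-88.5,185,74.4);snap('side','side5');snap('wrist','w14')
b=cv2.imread('pics/side5.png')[150:270,190:310];a=cv2.imread('pics/w14.png')
print(proj('side5',[472.5,-88.5,92]))
cv2.imwrite('pics/x2.png',np.hstack([cv2.resize(b,(400,400),interpolation=2),cv2.resize(a,(400,300))[:,:].copy() if 0 else cv2.copyMakeBorder(cv2.resize(a,(400,300)),0,100,0,0,0)]))
E
```

```text
{'time': 46.38, 'tool_pos': [472.61, -77.09, 206.08], 'tcp_rot': [-179.93, -0.02, 74.4], 'ft_force': [0.01, 0.18, -2.34], 'finger_gap': 69.0, 'joint_pos': [-15.42, -10.15, 107.25, 0.02, 82.97, 0.18]}
move [-11.0, 3.2, 21.1] [-0.1, -0.0, 0.0]
[248.4 210.1]
```

View pics/x2.png

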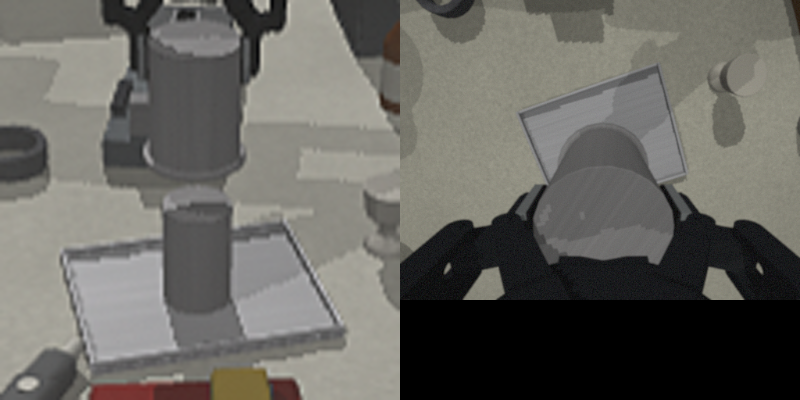

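Side view: stack L top at (197,200) in the crop, or (249,210) in the picture, against a predicted (248.4,210.1). XL hangs upright above it, 11 mm short in y. Aligning and lowering.

Call:
carry_out([
  [[62,-11,3.2,10,0,0,0],[62,-11,3.2,20,0,0,0],[62,-11,3.2,20,0,0,0],[62,-11,3.2,20,0,0,0],[62,-11,3.2,20,0,0,0]],
])

```text
time: 47.1
tool_pos: [473.1, -89.3, 187.2]
tcp_rot: [180.0, -0.0, 74.4]
ft_force: [-0.3, 0.2, -1.7]
finger_gap: 68.8
```

```bash
python3 - <<'E'
from h import *
state();go(472.7,-88.5,84,74.4)
print(proj('side5',[472.6,-77.1,228-0]),proj('side5',[472.6,-77.1,128]))
E
```

```text
{'time': 47.1, 'tool_pos': [473.11, -89.32, 187.15], 'tcp_rot': [179.96, -0.0, 74.38], 'ft_force': [-0.34, 0.19, -1.71], 'finger_gap': 68.8, 'joint_pos': [-16.8, -9.01, 108.25, 0.0, 80.72, -1.18]}
move [0.7, -0.7, 103.2] [0.0, -0.0, -0.0]
[247.6 160.5] [247.6 195.9]
```

Call:
carry_out([
  [[62,0.7,-0.7,8,0,0,0],[62,0.7,-0.7,16,0,0,0],[62,0.7,-0.7,24,0,0,0],[62,0.7,-0.7,32,0,0,0],[62,0.7,-0.7,40,0,0,0]],
])

```text
time: 47.72
tool_pos: [472.3, -88.4, 146.1]
tcp_rot: [-180.0, -0.0, 74.4]
ft_force: [-0.6, 0.4, -0.8]
finger_gap: 68.9
```

Call:
carry_out([
  [[62,0,0,15,0,0,0],[62,0,0,35,0,0,0],[62,0,0,50,0,0,0],[62,0,0,60,0,0,0],[62,0,0,60,0,0,0]],
])

```text
time: 48.35
tool_pos: [471.8, -88.3, 85.8]
tcp_rot: [-179.9, -0.0, 74.4]
ft_force: [0.4, -0.1, -2.1]
finger_gap: 68.8
```

Call:
carry_out([
  [[62,0,0,0,0,0,0],[62,0,0,1.5,0,0,0],[62,0,0,1.5,0,0,0]],
])

```text
time: 48.72
tool_pos: [472.6, -88.5, 85.7]
tcp_rot: [180.0, 0.0, 74.4]
ft_force: [-0.4, -0.4, -2.1]
finger_gap: 68.5
```

Call:
carry_out([
  [[62,0,0,1,0,0,0],[62,0,0,1,0,0,0],[62,0,0,1,0,0,0]],
])

```text
time: 49.1
tool_pos: [472.4, -88.5, 84.3]
tcp_rot: [180.0, -0.0, 74.4]
ft_force: [0.6, -0.4, -2.2]
finger_gap: 68.6
```

Call:
carry_out([
  [[62,0,0,1,0,0,0],[62,0,0,1,0,0,0],[62,0,0,1,0,0,0]],
])

```text
time: 49.48
tool_pos: [472.3, -88.4, 83.3]
tcp_rot: [-180.0, -0.0, 74.4]
ft_force: [0.5, 0.5, -1.3]
finger_gap: 68.5
```

Call:
carry_out([
  [[62,0,0,1,0,0,0],[62,0,0,1,0,0,0],[62,0,0,1,0,0,0]],
])

```text
time: 49.85
tool_pos: [472.4, -88.5, 82.3]
tcp_rot: [-180.0, -0.0, 74.4]
ft_force: [0.5, 1.4, -1.1]
finger_gap: 68.7
```

Call:
carry_out([
  [[62,0,0,1,0,0,0],[62,0,0,1,0,0,0],[62,0,0,1,0,0,0]],
])

```text
time: 50.22
tool_pos: [472.5, -88.5, 81.9]
tcp_rot: [180.0, 0.0, 74.4]
ft_force: [-4.0, 0.6, 5.1]
finger_gap: 68.7
```

Contact is at 81.9, exactly as expected for XL flat on the floor. Releasing, then back to the wheel.

Call:
carry_out([
  [[70,0,0,-0.5,0,0,0],[80,0,0,-0.5,0,0,0],[85.4,0,0,-0.5,0,0,0],[85.4,0,0,-0.5,0,0,0]],
])

```text
time: 50.72
tool_pos: [472.4, -88.5, 81.8]
tcp_rot: [180.0, -0.0, 74.4]
ft_force: [0.1, -0.3, 0.4]
finger_gap: 85.3
```

Call:
carry_out([
  [[85.4,0,0,-20,0,0,0],[85.4,0,0,-60,0,0,0],[85.4,0,0,-110,0,0,0],[85.4,30,-5,-150,0,0,0],[85.4,90,-12,-155,0,0,0]],
])

```text
time: 51.35
tool_pos: [487.2, 0.7, 241.2]
tcp_rot: [179.6, -0.0, 74.2]
ft_force: [0.7, 0.0, 0.0]
finger_gap: 85.6
```

Call:
carry_out([
  [[0,60,-8,0,0,0,0],[0,120,-14,0,0,0,0],[0,180,-21,0,0,0,0],[0,240,-28,0,0,0,0],[0,280,-33,0,0,0,0]],
])

```text
time: 51.98
tool_pos: [528.5, 282.7, 236.5]
tcp_rot: [-180.0, -0.0, 74.5]
ft_force: [0.7, -0.6, 0.0]
finger_gap: 0.1
```

Call:
carry_out([
  [[0,20,-3,0,0,0,0],[0,30,-4,0,0,0,0],[0,30,-4,0,0,0,0]],
])

```text
time: 52.35
tool_pos: [533.1, 309.4, 236.7]
tcp_rot: [-180.0, 0.0, 74.4]
ft_force: [-0.1, -0.8, 0.4]
finger_gap: -0.2
```

```bash
python3 - <<'E'
from h import *
state();go(540,343,98,74.4)
snap('top','top7');snap('side','side6')
E
```

```text
{'time': 52.35, 'tool_pos': [533.07, 309.44, 236.69], 'tcp_rot': [-180.0, 0.02, 74.36], 'ft_force': [-0.11, -0.78, 0.4], 'finger_gap': -0.19, 'joint_pos': [25.38, 10.36, 83.5, -0.02, 86.16, 41.02]}
move [34.3, -2.4, 138.7] [-0.0, 0.0, -0.0]
```

Call:
carry_out([
  [[0,34,-2.4,50,0,0,0],[0,34,-2.4,105,0,0,0],[0,34,-2.4,135,0,0,0],[0,34,-2.4,138,0,0,0],[0,34,-2.4,138,0,0,0]],
])

```text
time: 53.08
tool_pos: [540.7, 343.0, 100.4]
tcp_rot: [179.9, -0.1, 74.3]
ft_force: [1.0, -0.0, 1.5]
finger_gap: 0.0
```

Call:
carry_out([
  [[0,0,0,0,0,0,0],[0,0,0,0,0,0,0],[0,0,0,0,0,0,0]],
])

```text
time: 53.45
tool_pos: [540.2, 343.6, 99.8]
tcp_rot: [179.9, -0.1, 74.4]
ft_force: [1.0, -0.1, -0.3]
finger_gap: -0.3
```

```bash
python3 - <<'E'
from h import *
state();go(540,343,87.3,74.4)
E
```

```text
{'time': 53.45, 'tool_pos': [540.22, 343.58, 99.76], 'tcp_rot': [179.94, -0.05, 74.38], 'ft_force': [0.96, -0.1, -0.32], 'finger_gap': -0.34, 'joint_pos': [27.87, 19.95, 86.91, -0.0, 73.06, 43.49]}
move [-0.6, -0.1, 12.5] [0.1, -0.1, -0.0]
```

Call:
carry_out([
  [[0,0,0,9,0,0,0],[0,0,0,12,0,0,0],[0,-6,0,12,0,0,0],[0,-13,0,12,0,0,0],[0,-20,0,12,0,0,0]],
])

```text
time: 54.08
tool_pos: [534.9, 325.6, 88.8]
tcp_rot: [179.9, -0.2, 74.4]
ft_force: [-4.3, 3.3, 14.6]
finger_gap: 0.1
```

Call:
carry_out([
  [[0,-8,0,0,0,0,0],[0,-16,0,0,0,0,0],[0,-16,0,-10,0,0,0],[0,4,0,-10,0,0,0],[0,20,0,-10,0,0,0]],
])

```text
time: 54.7
tool_pos: [540.1, 344.1, 97.1]
tcp_rot: [180.0, -0.0, 74.4]
ft_force: [-0.4, -0.8, 0.7]
finger_gap: 0.2
```

Call:
carry_out([
  [[0,0,0,8,0,0,0],[0,0,0,10,0,0,0],[0,-6,0,10,0,0,0],[0,-13,0,10,0,0,0],[0,-20,0,10,0,0,0]],
])

```text
time: 55.32
tool_pos: [534.7, 325.1, 88.8]
tcp_rot: [180.0, -0.2, 74.4]
ft_force: [-5.3, 3.1, 14.3]
finger_gap: -0.1
```

Call:
carry_out([
  [[0,-8,0,0,0,0,0],[0,-16,0,0,0,0,0],[0,-16,0,-10,0,0,0],[0,4,0,-10,0,0,0],[0,20,0,-10,0,0,0]],
])

```text
time: 55.95
tool_pos: [540.1, 343.8, 97.0]
tcp_rot: [180.0, -0.0, 74.4]
ft_force: [1.1, -0.4, 0.4]
finger_gap: 0.0
```

Call:
carry_out([
  [[0,0,0,8,0,0,0],[0,0,0,10,0,0,0],[0,-6,0,10,0,0,0],[0,-13,0,10,0,0,0],[0,-20,0,10,0,0,0]],
])

```text
time: 56.58
tool_pos: [534.7, 325.1, 88.8]
tcp_rot: [180.0, -0.2, 74.4]
ft_force: [-5.4, 2.9, 14.1]
finger_gap: -0.2
```

Call:
carry_out([
  [[0,-8,0,0,0,0,0],[0,-16,0,0,0,0,0],[0,-16,0,-10,0,0,0],[0,4,0,-10,0,0,0],[0,20,0,-10,0,0,0]],
])

```text
time: 57.2
tool_pos: [540.0, 343.8, 97.0]
tcp_rot: [-180.0, 0.0, 74.4]
ft_force: [-0.1, 0.1, -0.5]
finger_gap: -0.4
```

Call:
carry_out([
  [[0,0,0,8,0,0,0],[0,0,0,10,0,0,0],[0,-6,0,10,0,0,0],[0,-13,0,10,0,0,0],[0,-20,0,10,0,0,0]],
])

```text
time: 57.82
tool_pos: [535.9, 325.5, 88.9]
tcp_rot: [179.8, -0.3, 74.4]
ft_force: [0.9, 6.3, 9.0]
finger_gap: 0.1
```

Call:
carry_out([
  [[0,-8,0,0,0,0,0],[0,-16,0,0,0,0,0],[0,-16,0,-10,0,0,0],[0,4,0,-10,0,0,0],[0,20,0,-10,0,0,0]],
])

```text
time: 58.45
tool_pos: [539.9, 343.8, 97.0]
tcp_rot: [-180.0, 0.0, 74.4]
ft_force: [-0.2, 0.3, 0.8]
finger_gap: -0.0
```

Call:
carry_out([
  [[0,0,0,7,0,0,0],[0,0,0,9,0,0,0],[0,-6,0,9,0,0,0],[0,-13,0,9,0,0,0],[0,-20,0,9,0,0,0]],
])

```text
time: 59.08
tool_pos: [535.2, 324.6, 89.0]
tcp_rot: [179.9, -0.2, 74.4]
ft_force: [0.1, 3.0, 5.6]
finger_gap: -0.3
```

Call:
carry_out([
  [[0,-8,0,0,0,0,0],[0,-16,0,0,0,0,0],[0,-16,0,-20,0,0,0],[0,-16,0,-80,0,0,0],[0,-16,0,-140,0,0,0]],
])

```text
time: 59.7
tool_pos: [529.5, 308.3, 229.8]
tcp_rot: [-179.9, 0.1, 74.4]
ft_force: [1.7, 0.9, -0.1]
finger_gap: -0.1
```

Call:
carry_out([
  [[0,60,0,-10,0,0,0],[0,120,0,-10,0,0,0],[0,120,0,-10,0,0,0],[0,120,0,-10,0,0,0]],
])

```text
time: 60.2
tool_pos: [562.2, 424.1, 237.8]
tcp_rot: [-180.0, 0.1, 74.4]
ft_force: [0.1, 0.0, 0.5]
finger_gap: -0.0
```

```bash
python3 - <<'E'
from h import *
state();snap('top','top8');snap('side','side8')
a=cv2.imread('pics/top8.png')[135:265,100:430];b=cv2.imread('pics/side8.png')[140:370,180:310]
A=cv2.resize(a,(800,315),interpolation=2);B=cv2.imread('pics/side8.png')[140:370,150:400]
A=cv2.resize(a,(450,177),interpolation=2);
J=cv2.resize(cv2.imread('pics/top8.png')[130:230,110:210],(400,400),interpolation=2)
B=cv2.resize(B,(400,368),interpolation=2);B=cv2.copyMakeBorder(B,0,32,0,0,0)
A=cv2.copyMakeBorder(cv2.resize(a,(457,180),interpolation=2),0,0,0,343,0)
cv2.imwrite('pics/fin.png',np.vstack([np.hstack([J,B]),A]))
E
```

```text
{'time': 60.2, 'tool_pos': [562.15, 424.07, 237.78], 'tcp_rot': [-179.98, 0.06, 74.41], 'ft_force': [0.08, 0.05, 0.52], 'finger_gap': -0.0, 'joint_pos': [32.87, 24.06, 66.97, -0.03, 89.03, 48.47]}
```

View pics/fin.png

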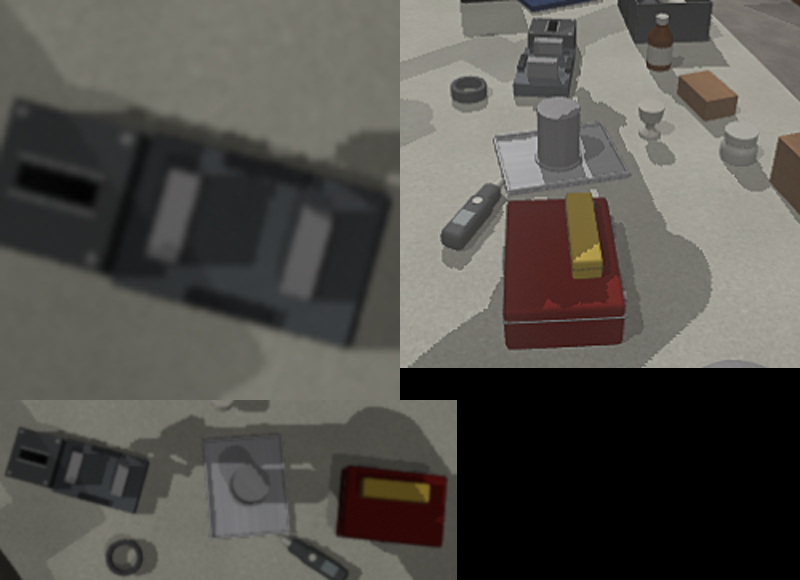

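```bash
python3 - <<'E'
from h import *
y=np.array([np.cos(np.radians(74.3)),np.sin(np.radians(74.3))]);c=np.array([501.,203.5])
pt=lambda U,V:atz('top8',110+(U+.5)/4-.5,130+(V+.5)/4-.5,65)[:2]
for n,p in(('fa',(pt(198,172)+pt(182,262))/2),('fb',(pt(302,207)+pt(283,292))/2)):print(n,((p-c)@y).round(1))
k=330/457
hsv=cv2.cvtColor(cv2.imread('pics/top8.png'),cv2.COLOR_BGR2HSV)
m=cv2.inRange(hsv,(18,120,60),(35,255,255));cs,_=cv2.findContours(m,0,2);q=max(cs,key=cv2.contourArea)
b=cv2.boxPoints(cv2.minAreaRect(q));P=np.array([atz('top8',u,v,100) for u,v in b]);print(P[:,:2].tolist(),P.mean(0))
m=cv2.inRange(hsv,(0,120,40),(8,255,255))|cv2.inRange(hsv,(172,120,40),(180,255,255))|m;cs,_=cv2.findContours(m,0,2);q=max(cs,key=cv2.contourArea)
print([atz('top8',u,v,70)[:2].tolist() for u,v in cv2.boxPoints(cv2.minAreaRect(q))])
w=atz('top8',100+249*k,135+487*k-400*k,104);print('xl',w)
E
```

```text
fa 35.2
fb -36.9
[[443.5, -299.5], [477.9, -304.2], [463.9, -432.1], [429.3, -427.0]] [ 453.65 -365.7   100.  ]
[[369.3, -265.9], [504.1, -285.5], [480.5, -478.4], [344.6, -456.2]]
xl [465.4 -86.9 104. ]
```

The jaws are shut (faces at 35.2 and −36.9 mm, nominal 36) and the stack is flat in the tray. The case was knocked about 30 mm sideways but lies flat with all edges at least 20 mm inside the lid. The robot is clear, so I'm handing in.

```bash
python3 -c "
from h import *
print(r.hand_in());state()"
```

```text
the job is handed in; nothing more can be done
None
the job is handed in; nothing more can be done
```

I did the whole task in the order asked and handed it in at about 60 s of the 210 s allowed. No verdict was reported.

- **Order of work:** I laid the yellow case on the tin lid and rolled the wheel fully open with the biggest beaker (XL) still standing in the clamp. All three smaller beakers were there, so I nested S, then M over it, then L, then XL. Last, I rolled the empty clamp shut.
- **Beakers:** M, L and XL each met the tray floor within 0.5 mm of the height worked out for standing flat (TCP z 62.1, 74.3 and 81.9 mm). The last pictures show XL upright in the tray over the rest.
- **Jaws:** Open, the faces measured +51.5 and −49 mm (51.6 nominal). Shut, they measured 35.2 and −36.9 mm (36 nominal). Drag rose at both end stops, though less clearly at the shut end on the last, lighter stroke.
- **Tweezer case:** The last check found it about 30 mm off the lid's centre, apparently knocked after I set it down. It still lay flat, fully on the lid and about 20 mm inside the edge, so I left it there.
- **Disagreements:**
  - The top camera and the wrist camera differed by up to about 7 mm on some beaker positions. I went by the wrist camera, and every nest fitted.
  - Pressing on the wheel reached about 14 N in some closing strokes, above the suggested 10 N.

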